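# Clear the propped chassis and draw its wedge

### The arm

A 6-joint arm with a two-finger parallel gripper is mounted at the origin on the work surface. World frame = base frame: x ahead of the robot, y to its left, z up, the work surface at z = 0. Lengths are in m, angles in rad, forces in N, time in s.
With the tool pointing down it reaches from about 0.3 to 0.875 m from the base axis. Payload 4.2 kg.
Tool frame: the origin (TCP) lies at the very end of the fingers, on their centre line; the grasp point (between the pads) lies 19 mm behind it; y points along the fingers, z is the direction in which the jaws open and shut, and the axes are right-handed (so a half turn about y gives the same grasp; the last joint's range is limited). The gripper opens to 85 mm and grips with 20 to 120 N. Pads are 22 mm wide; open, the fingers measure 114 mm over their backs; the gripper's body (76 mm by 85 mm) begins 54 mm behind the grasp point. The pads swing forward as they close: fully open they stand 13 mm farther back than shut.
Start: joints at [-1.155, 0.32, 1.565, -0, 1.257, -0.02], TCP at [0.243, -0.521, 0.231] pointing down, gripper open.
Joint ranges: [-3.11, 3.11], [-0.84, 2.01], [0.21, 2.61], [-1.34, 4.49], [0.05, 2.63], [-2.56, 2.56]. Speed limits (rad/s): [2.57, 2.57, 3.14, 3.14, 3.14, 3.14].

### API

Orientations are given as a rotation vector (axis times angle).
In Python, from rig import state, read_camera, camera_params, finish_job, regions_of, pinpoint gives the robot as it stands.
- The arm moves only by the tool arm_command, never from a script. Its argument "moves" is a list of rows, each an object with "xyz": the shift along the tool's x, y, z in cm, a list of three; "twist": the turn about the tool's y in rad; "claw": the finger opening in cm, from 0 to 8.54. A call has 1 to 5 rows; each row is the pose to reach, as a shift and turn from the pose commanded when the call began, along the tool's axes at that moment; what a row does not reach only later rows make up. A row lasts 1/12 s, in which the tool goes at most 41.7 mm and 7.16 degrees, less where a joint would pass 70% of its speed; a pose out of reach is approached as far as the arm can. A call with a gripper value outside its range is refused whole. The fingers move at their own pace and stop on an object; "squeeze" is the grip in N (left out, the last holds). Time passes only in rows, so rows that repeat a pose let the fingers close. It gives the time, the measured TCP pose, the force and the opening at its end, in the units of the state.
- state(): the state, without advancing time (a new reading comes with each control period).
- read_camera(name): name is "scene" or "top" or "wrist"; returns the picture (480x640x3 uint8, blue, green, red); there is no depth.
- camera_params(name): a dict with "fx", "fy", "cx", "cy" (pixels), "eye" and "orientation" of the camera in the world; the wrist camera has in their place "hand_eye" (4x4, takes a point from camera to tool coordinates, whose origin is the TCP and whose axes are the tool frame's). Camera axes: x right, y up, looking along -z (the intrinsics and any distortion apply to the point x, -y, -z); pixel columns grow to the right and rows downward; lengths in m; the calibration is good to about 2 mm. A picture is of the moment at which its call begins: read the wrist's pose just before it. camera_params takes no time and is no camera call.
- finish_job(): hands the job in, once; it reports no verdict.
Trained networks look in the newest picture that a camera, given by its name, has taken for a name from the list of things; names that differ only in an ending like _2 or _b are one class to them, and where a whole thing is asked for, a point or a joint stands for the part that bears it (a point fixed in the world has none). Each returns a list of dicts, best first, with "confidence" (0 to 1); they miss things now and then, are a little off and sometimes report something else, mostly with a low value. They report only what shows in the picture. A call takes as long as a camera call. They do not tell look-alikes from the thing itself.
- regions_of(camera, target): "pixels" (480x640 bool, what is visible of it) and "at" ([column, row] in pixels, amid what is visible of it).
- pinpoint(camera, target): "at" ([column, row] in pixels: a listed point, or the origin of a listed thing).
The state is a dict: "t": time; "joints": joint angles; "qvel": joint speeds; "joint_efforts": joint torques, N m; "position": TCP position; "tool_rot": TCP orientation; "force": force on the tool from outside, world axes, zero at the start; "wrist_torque": the same for the moment, N m; "grip_width": opening from 0.0 (shut) to 1.0 (fully open).
Only numpy, scipy, OpenCV 4.12 (cv2) and the standard library are available. Lean on these libraries where they do the work, as an engineer would, in place of code of your own. Each camera call takes 0.05 s, during which the arm holds its last target. There are 200 camera calls.

### The job

Take apart the stack on the propped computer chassis from the top down and set each part flat in the tray made to its size: heat sink in the square tray, then the aluminium box in the middle-sized tray, then the power adapter in the largest tray. With the cover clear, draw the wooden wedge backward out from under it without lifting the cover, so that the cover comes down shut, and lay the wedge on its flat underside in the long narrow tray. Set everything down gently, without dropping it.

Things in the scene. Friction and masses are not known exactly. Their poses are not given: they have to be found in the camera images.
- heatsink_mid (a point): Finned bare aluminium heat sink, 40 x 40 mm, 26 mm high, about 0.08 kg; top of the stack. Point: its centre, 13 mm above its underside. z up; x and y square to its sides (fins run along x). It can be gripped across any two opposite sides.
- enclosure_mid (a point): Smooth aluminium instrument box with two grooves along its top and black end plates, 78 x 46 mm, 28 mm high, about 0.16 kg; middle of the stack, under the heat sink. Point: its centre, 14 mm above its underside. x along its length, y across (46 mm, the way to grip), z up.
- adapter_mid (a point): Black plastic power adapter brick, no cord, 118 x 52 mm, 34 mm high, about 0.35 kg; bottom of the stack, standing on the cover. Point: its centre, 17 mm above its underside. x along its length, y across (52 mm, the way to grip), z up.
- wedge_mid (a point): Pale wooden wedge, 110 long, 28 wide, 30 mm high at the thick end, 3 at the tip, flat upright sides. Point: half-way along and across, 8 mm above its underside; x to the tip, z up. Tip half lies between chassis ledge (50 mm above bench) and cover; thick half juts out towards the robot (25 mm high 34 mm behind the point). Pulled along its -x against 5-15 N friction, free after 60 mm.
- tray_square: Shallow blue plastic tray, fixed to the bench, the square one, for the heat sink. Floor 3 mm thick, rim 3 mm thick and 8 mm high above the bench. Inside 60 x 60 mm, so there is about 10 mm of play all round. Origin: centre of its underside, on the bench; x along one side, z up.
- tray_middle: Shallow blue plastic tray, fixed to the bench, the middle-sized oblong one, for the aluminium box. Floor 3 mm thick, rim 3 mm thick and 8 mm high above the bench. Inside 98 (along x) x 66 mm, so there is about 10 mm of play all round. Origin: centre of its underside, on the bench; x along its length, z up.
- tray_large: Shallow blue plastic tray, fixed to the bench, the largest oblong one, for the adapter. Floor 3 mm thick, rim 3 mm thick and 8 mm high above the bench. Inside 138 (along x) x 72 mm, so there is about 10 mm of play all round. Origin: centre of its underside, on the bench; x along its length, z up.
- tray_narrow: Shallow blue plastic tray, fixed to the bench, the long narrow one, for the wedge (lying on its flat underside, either end first). Floor 3 mm thick, rim 3 mm thick and 8 mm high above the bench. Inside 130 (along x) x 48 mm, so there is about 10 mm of play all round. Origin: centre of its underside, on the bench; x along its length, z up.
- cover (a joint): Hinge of the chassis's heavy white-painted steel cover (200 mm deep, 220 mm wide, 6 mm thick, 1.2 kg), rad. The hinge is along the far edge. 0 = propped level by the wedge, as at the start; it sinks by its own weight as the wedge comes out, and is shut at -0.082, its stop; growing values mean lifting.
- cover_front (a point): Middle of the cover's front top edge, the edge under which the wedge sits; 72.5 mm above the bench while propped. x points level from the front edge to the hinge, y along the edge, z up. The stack stands on the cover's top face some 60 to 85 mm behind this edge.
Mind the look-alikes: they are no part of the job. Leave any blue look-alike of the part that bears adapter_mid alone.

How it is judged:
By the outcome, as a careful person would: the job done as asked, in the order asked, and still so for the second after the job is handed in, with the robot touching nothing.
It also fails if it takes over 112 s, if anything falls off the work surface, if the arm or the gripper's body presses on something with over 40 N, if the wrist force passes 120 N, or if a joint passes its speed limit or range.

## Working session

There is one attempt and no reset: what is moved stays moved. The work goes in short steps, Python scripts to look and compute and a tool call to move; the robot and the scene stay as the last step left them, time stands still between calls to the robot, and variables do not carry over. Pictures are saved under pics/ and viewed, about 12 in all and at most 16, crops included, and the job is handed in when it is done.

Besides the shell and the picture viewer there is one more tool, called after "Emit:" in YAML: its name, and indented under it one key for each argument. arm_command: Moves the arm, as the interface text tells. Its arguments: {"type":"object","properties":{"moves":{"type":"array","items":{"type":"object","properties":{"xyz":{"type":"array","items":{"type":"number"}},"twist":{"type":"number"},"claw":{"type":"number"}}}},"squeeze":{"type":"number"}},"required":["moves"]}

```bash
ls; mkdir -p pics; python3 - <<'E'
from rig import *
import cv2,numpy as np
s=state();print({k:np.round(v,3).tolist() for k,v in s.items()})
for c in("scene","top","wrist"):
    im=read_camera(c);cv2.imwrite(f"pics/{c}0.png",im);print(c,camera_params(c))
E
```

```text
pics
{'t': 0.0, 'joints': [-1.155, 0.32, 1.566, 0.0, 1.257, -0.02], 'qvel': [0.001, -0.001, 0.0, 0.0, -0.0, -0.0], 'joint_efforts': [-0.001, -41.552, -23.417, -0.0, 0.008, -0.0], 'position': [0.243, -0.521, 0.23], 'tool_rot': [-0.439, 1.982, -1.979], 'force': [-0.374, -0.033, 0.024], 'wrist_torque': [0.039, -0.03, -0.019], 'grip_width': 0.998}
scene {'fx': 624.9255175530113, 'fy': 624.9255175530113, 'cx': 330.43112897832987, 'cy': 241.22944709158952, 'eye': array([ 1.23089375, -0.76970539,  0.86591104]), 'orientation': array([0.90141097, 0.34373915, 0.69511422])}
top {'fx': 577.2717074504399, 'fy': 577.2717074504399, 'cx': 312.8248241987675, 'cy': 239.87777214504925, 'eye': array([ 0.39896843, -0.01334809,  1.28800742]), 'orientation': array([ 0.08350809, -0.07544854, -1.59684216])}
wrist {'fx': 334.17494741354733, 'fy': 334.17494741354733, 'cx': 329.03617910635984, 'cy': 241.27068829096885, 'hand_eye': array([[ 1.53609498e-04, -9.58786053e-01, -2.84128986e-01,
        -7.29249358e-02],
       [-6.78479760e-04,  2.84128824e-01, -9.58785874e-01,
        -1.42634687e-01],
       [ 9.99999758e-01,  3.40054382e-04, -6.06872045e-04,
         7.32040354e-04],
       [ 0.00000000e+00,  0.00000000e+00,  0.00000000e+00,
         1.00000000e+00]])}
```

View pics/top0.png

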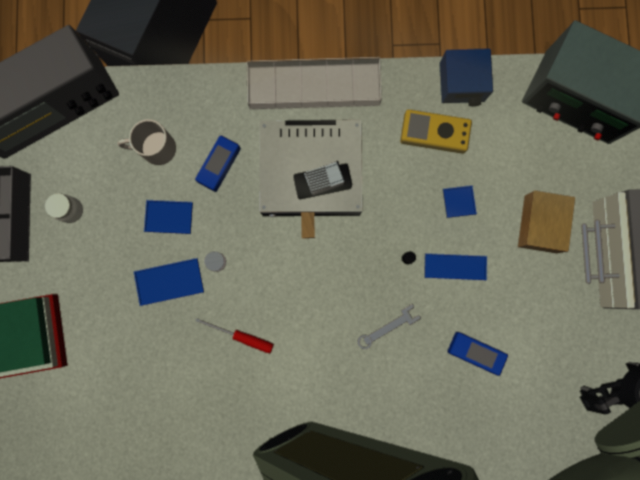

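View pics/scene0.png

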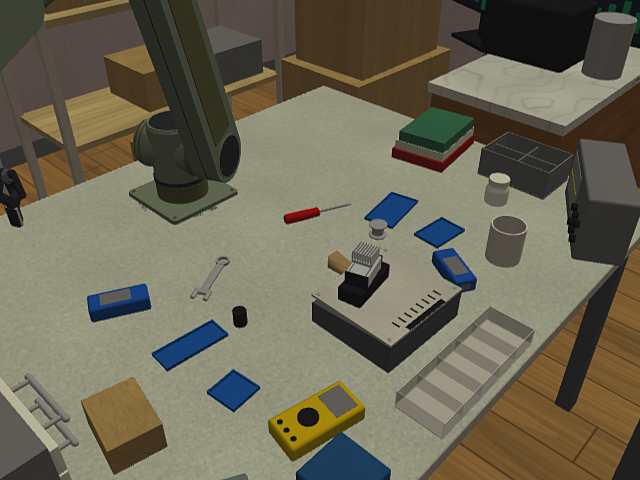

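```bash
cat > h.py <<'E'
from rig import *
import cv2,numpy as np
from scipy.spatial.transform import Rotation as R
def cam(c):
    p=camera_params(c)
    if c=="wrist":
        s=state();T=np.eye(4);T[:3,:3]=R.from_rotvec(s["tool_rot"]).as_matrix();T[:3,3]=s["position"]
        M=T@p["hand_eye"];return p,M[:3,:3],M[:3,3]
    return p,R.from_rotvec(p["orientation"]).as_matrix(),np.array(p["eye"])
def ray(C,px):
    p,A,e=C
    d=np.array([(px[0]-p["cx"])/p["fx"],-(px[1]-p["cy"])/p["fy"],-1]);return e,A@d
def at_z(C,px,z):
    e,d=ray(C,px);return e+d*(z-e[2])/d[2]
def proj(C,X):
    p,A,e=C;v=A.T@(np.array(X)-e);return np.array([p["cx"]+p["fx"]*v[0]/-v[2],p["cy"]+p["fy"]*v[1]/v[2]])
def tri(*L):
    M=np.zeros((3,3));b=np.zeros(3)
    for e,d in L:
        d=d/np.linalg.norm(d);P=np.eye(3)-np.outer(d,d);M+=P;b+=P@e
    return np.linalg.solve(M,b)
def rect(mask,C,z):
    c=max(cv2.findContours(mask.astype('uint8'),cv2.RETR_EXTERNAL,cv2.CHAIN_APPROX_NONE)[0],key=cv2.contourArea)
    P=np.array([at_z(C,q[0],z)[:2] for q in c],dtype=np.float32)
    (x,y),(w,h),a=cv2.minAreaRect(P*1000)
    if w<h:w,h,a=h,w,a+90
    a=(a+90)%180-90
    return np.round([x,y,w,h,a],1)
E
python3 - <<'E'
from h import *
for c in("scene","top"):
    read_camera(c)
    for n in "heatsink_mid enclosure_mid adapter_mid wedge_mid tray_square tray_middle tray_large tray_narrow cover_front".split():
        z={"heatsink_mid":.1475,"enclosure_mid":.1205,"adapter_mid":.0895,"wedge_mid":.058,"cover_front":.0725}.get(n,0)
        for r in pinpoint(c,n)[:4]:
            print(c,n,np.round(r["at"],1),round(r["confidence"],2),np.round(at_z(cam(c),r["at"],z),3))
C=cam("top")
for n,z in dict(tray_square=.008,tray_middle=.008,tray_large=.008,tray_narrow=.008,heatsink_mid=.1605,enclosure_mid=.1345,adapter_mid=.1065,wedge_mid=.07).items():
    for r in regions_of("top",n)[:3]: print(n,r["at"],round(r["confidence"],2),rect(r["pixels"],C,z))
print(state()["t"])
E
```

```text
scene heatsink_mid [364.  251.2] 0.89 [ 0.631 -0.018  0.147]
scene enclosure_mid [364.4 267.7] 0.9 [ 0.643 -0.029  0.12 ]
scene enclosure_mid [438.9 235.5] 0.63 [0.685 0.158 0.12 ]
scene adapter_mid [362.8 277.2] 0.93 [ 0.636 -0.024  0.09 ]
scene adapter_mid [455.8 270.1] 0.75 [0.756 0.121 0.09 ]
scene adapter_mid [117.1 302.7] 0.59 [ 0.354 -0.395  0.09 ]
scene wedge_mid [352.3 273.5] 0.91 [0.588 0.001 0.058]
scene tray_square [231.5 391.8] 0.68 [ 0.607 -0.342  0.   ]
scene tray_middle [439.6 231.3] 0.59 [0.588 0.324 0.   ]
scene tray_large [387.3 209.8] 0.66 [0.437 0.311 0.   ]
scene tray_narrow [191.4 344.3] 0.57 [ 0.461 -0.319 -0.   ]
scene cover_front [350.5 267.2] 0.77 [ 0.584 -0.     0.073]
top heatsink_mid [317.4 178.6] 0.9 [ 0.638 -0.022  0.147]
top heatsink_mid [459.6 202.8] 0.31 [ 0.581 -0.304  0.147]
top enclosure_mid [325.5 177.5] 0.88 [ 0.645 -0.039  0.121]
top adapter_mid [323.8 183.1] 0.97 [ 0.64  -0.035  0.089]
top adapter_mid [476.5 351.5] 0.89 [ 0.282 -0.337  0.089]
top adapter_mid [216.8 162.1] 0.87 [0.691 0.19  0.089]
top wedge_mid [307.7 210.4] 0.58 [0.588 0.001 
[... 498 characters left out ...]
87 [590.5 315.1 109.7  75.6  85.3]
tray_large [456.9, 198.8] 0.65 [ 607.5 -337.1   70.3   66.7  -85.2]
tray_large [168.3, 279.3] 0.63 [445.9 315.2 147.4  79.4 -79. ]
tray_narrow [452.5, 264.0] 0.73 [ 461.4 -321.7  137.4   54.3   86. ]
heatsink_mid [315.5, 179.4] 0.56 [635.1 -21.6  45.1  40.3  15.3]
enclosure_mid [333.1, 172.3] 0.72 [649.5 -56.5  51.2  31.8  13.9]
enclosure_mid [457.5, 201.1] 0.67 [ 586.9 -306.1   61.3   60.3  -85.2]
adapter_mid [216.3, 162.8] 0.94 [686.2 185.8 110.8  53.9 -29.6]
adapter_mid [475.6, 353.7] 0.93 [ 281.4 -333.6  115.    48.    63.8]
adapter_mid [329.4, 189.5] 0.62 [633.   14.1  55.2  23.6  12.5]
wedge_mid [306.9, 222.5] 0.63 [555.5   1.6  53.7  27.6  -1.4]
1.55
```

Both pictures show the stack on the chassis: the heat sink is at top-cam (317,179), the box at (325,178) and the black adapter at (323,183). The wedge juts out at (307,223).

Candidates that could be confused:
- **Adapter:** black at (323,183), versus blue look-alikes at (217,162) and (476,352). I choose the black one.
- **Heat sink and box:** only one of each. The networks' other hits are trays.
- **Trays:** square (459,200), middle (169,215), large (170,283), narrow (455,266).
- **Wedge:** (307,223), versus the brown block at (547,220), which isn't a wedge.

Next I work out the tool axes.

```bash
cat >> h.py <<'E'
def axes():
    s=state();A=R.from_rotvec(s["tool_rot"]).as_matrix();return np.array(s["position"]),A
def go(x,y,z,jaw=None):
    "shift in tool axes (cm) & twist (rad) to reach world point with jaw line at jaw deg from x"
    p,A=axes();print("t",round(state()["t"],2),"pos",p.round(4),"jawdir",round(np.degrees(np.arctan2(A[1,2],A[0,2])),1),"tilt",A[2].round(3),"shift",(A.T@(np.array([x,y,z])-p)*100).round(2),"q",np.round(state()["joints"],2))
    if jaw is not None:
        c=np.degrees(np.arctan2(A[1,2],A[0,2]));d=(jaw-c+90)%180-90
        print("twist",round(-np.radians(d),3),"(deg world",round(d,1),")")
E
python3 - <<'E'
from h import *
print(axes()[1].round(3)); go(.638,-.03,.30,15)
im=cv2.imread("pics/top0.png")[140:240,250:380];cv2.imwrite("pics/crop0.png",cv2.resize(im,None,fx=6,fy=6,interpolation=cv2.INTER_CUBIC))
E
```

```text
[[-0.907  0.     0.422]
 [-0.422 -0.    -0.907]
 [-0.    -1.     0.   ]]
t 1.55 pos [ 0.2427 -0.5213  0.2313] jawdir -65.0 tilt [-0. -1.  0.] shift [-56.57  -6.87 -27.85] q [-1.15  0.32  1.56  0.    1.26 -0.02]
twist -1.397 (deg world 80.0 )
```

View pics/crop0.png

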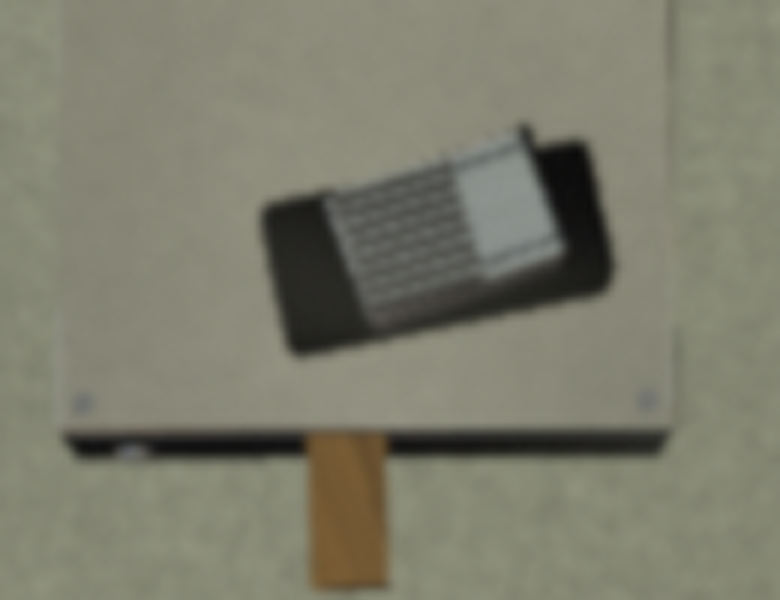

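The crop shows the wanted black adapter with the box and heat sink on it, long axis tilted up-right by 11–18°. The wedge is below it at crop (348,510). Next: move to a viewing pose above the stack.

```bash
cat >> h.py <<'E'
def plan(x,y,z,jaw=None,start=None,dist=18.,via=None):
    "split a move into calls; prints shift (cm) and twist of the last row of each call"
    p,A=axes() if start is None else start
    c=np.degrees(np.arctan2(A[1,2],A[0,2]));d=0 if jaw is None else (jaw-c+90)%180-90
    v=np.array([x,y,z])-p;n=max(1,int(np.ceil(max(np.linalg.norm(v)*100/dist,abs(d)/33))))
    print("t",round(state()["t"],2),"pos",p.round(4),"jaw",round(c,1),"f",np.round(state()["force"],1),"calls",n)
    for i in range(n):
        print("  ",(A.T@v/n*100).round(2).tolist(),"twist",round(-np.radians(d/n),3))
        A=R.from_euler('z',d/n,degrees=True).as_matrix()@A
    return np.array([x,y,z]),A
E
python3 - <<'E'
from h import *
plan(.63,-.03,.30,15)
E
```

```text
t 1.55 pos [ 0.2427 -0.5213  0.2313] jaw -65.0 f [0.3 0.2 0.1] calls 4
   [-13.96, -1.72, -7.05] twist -0.349
   [-15.53, -1.72, -1.84] twist -0.349
   [-15.22, -1.72, 3.58] twist -0.349
   [-13.08, -1.72, 8.57] twist -0.349
```

Emit:
arm_command:
  moves:
    - {"xyz":[-2.0,-1.5,-1.0],"twist":-0.07,"claw":8.5}
    - {"xyz":[-5,-1.7,-2.5],"twist":-0.14}
    - {"xyz":[-8.5,-1.7,-4.3],"twist":-0.21}
    - {"xyz":[-12,-1.7,-6],"twist":-0.28}
    - {"xyz":[-14,-1.7,-7],"twist":-0.35}

```text
$.moves[1]: bad value
```

Emit:
arm_command:
  moves:
    - {"xyz":[-3.1,-0.4,-0.4],"twist":-0.07}
    - {"xyz":[-6.2,-0.7,-0.8],"twist":-0.14}
    - {"xyz":[-9.3,-1,-1.1],"twist":-0.21}
    - {"xyz":[-12.4,-1.4,-1.5],"twist":-0.28}
    - {"xyz":[-15.5,-1.7,-1.8],"twist":-0.35}

```text
$.moves[0]: bad value
```

Emit:
arm_command:
  moves:
    - {"xyz":[-3.1,-0.4,0.7],"twist":-0.07}
    - {"xyz":[-6.2,-0.7,1.4],"twist":-0.14}
    - {"xyz":[-9.2,-1,2.1],"twist":-0.21}
    - {"xyz":[-12.3,-1.4,2.9],"twist":-0.28}
    - {"xyz":[-15.2,-1.7,3.6],"twist":-0.35}

```text
$.moves[0]: bad value
```

Emit:
arm_command:
  moves:
    - {"xyz":[-3,-0.4,2],"twist":-0.09}
    - {"xyz":[-6.2,-0.7,4],"twist":-0.18}
    - {"xyz":[-9.2,-1.2,6],"twist":-0.27}
    - {"xyz":[-12,-1.7,8],"twist":-0.35}
    - {"xyz":[-13.1,-1.7,8.6],"twist":-0.35}

```text
$.moves[0]: bad value
```

Emit:
arm_command:
  moves:
    - {"xyz":[0,0,0]}
    - {"xyz":[0,0,0]}

```text
$.moves[0]: bad value
```

```bash
python3 - <<'E'
from h import *
C=cam("wrist");im=read_camera("wrist");cv2.imwrite("pics/w1.png",im);print(axes()[0].round(4))
for n,z in dict(heatsink_mid=.1475,enclosure_mid=.1205,adapter_mid=.0895,wedge_mid=.058,cover_front=.0725).items():
    for r in pinpoint("wrist",n)[:2]: print(n,np.round(r["at"],1),round(r["confidence"],2),at_z(C,r["at"],z).round(4))
for n,z in dict(heatsink_mid=.1605,enclosure_mid=.1345,adapter_mid=.1065,wedge_mid=.075).items():
    for r in regions_of("wrist",n)[:1]: print(n,np.round(r["at"]),round(r["confidence"],2),rect(r["pixels"],C,z))
go(.638,-.023,.2,15)
E
```

```text
[ 0.2428 -0.5213  0.2314]
adapter_mid [193.5 117.4] 0.92 [ 0.2808 -0.385   0.0895]
adapter_mid [190. 116.] 0.88 [ 281.6 -389.6   94.5   44.7   63.8]
t 2.05 pos [ 0.2427 -0.5213  0.2313] jawdir -65.0 tilt [ 0. -1.  0.] shift [-56.87   3.13 -28.48] q [-1.16  0.32  1.56 -0.    1.26 -0.02]
twist -1.397 (deg world 80.0 )
```

View pics/w1.png

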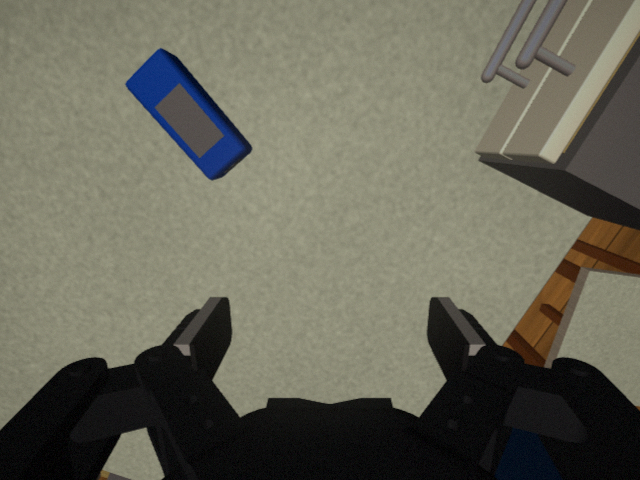

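The arm hasn't moved: every row needs all three fields. The picture shows only a blue look-alike at (190,116). I'll resend the moves with all fields.

Emit:
arm_command:
  moves:
    - {"xyz":[-2.0,-1.5,-1.0],"twist":-0.07,"claw":8.5}
    - {"xyz":[-5,-1.7,-2.5],"twist":-0.14,"claw":8.5}
    - {"xyz":[-8.5,-1.7,-4.3],"twist":-0.21,"claw":8.5}
    - {"xyz":[-12,-1.7,-6],"twist":-0.28,"claw":8.5}
    - {"xyz":[-14,-1.7,-7],"twist":-0.35,"claw":8.5}

```text
t: 2.47
position: [0.3417, -0.396, 0.2486]
tool_rot: [-0.731, 1.757, -1.756]
force: [-0.2, 0.0, 0.4]
grip_width: 0.997
```

Emit:
arm_command:
  moves:
    - {"xyz":[-3.1,-0.4,-0.4],"twist":-0.07,"claw":8.5}
    - {"xyz":[-6.2,-0.7,-0.8],"twist":-0.14,"claw":8.5}
    - {"xyz":[-9.3,-1,-1.1],"twist":-0.21,"claw":8.5}
    - {"xyz":[-12.4,-1.4,-1.5],"twist":-0.28,"claw":8.5}
    - {"xyz":[-15.5,-1.7,-1.8],"twist":-0.35,"claw":8.5}

```text
t: 2.88
position: [0.4376, -0.275, 0.2658]
tool_rot: [-0.973, 1.519, -1.52]
force: [0.1, -0.2, 0.0]
grip_width: 0.998
```

Emit:
arm_command:
  moves:
    - {"xyz":[-3.1,-0.4,0.7],"twist":-0.07,"claw":8.5}
    - {"xyz":[-6.2,-0.7,1.4],"twist":-0.14,"claw":8.5}
    - {"xyz":[-9.2,-1,2.1],"twist":-0.21,"claw":8.5}
    - {"xyz":[-12.3,-1.4,2.9],"twist":-0.28,"claw":8.5}
    - {"xyz":[-15.2,-1.7,3.6],"twist":-0.35,"claw":8.5}

```text
t: 3.3
position: [0.5346, -0.1522, 0.2827]
tool_rot: [-1.169, 1.268, -1.269]
force: [1.5, -0.7, 0.0]
grip_width: 0.994
```

Emit:
arm_command:
  moves:
    - {"xyz":[-3,-0.4,2],"twist":-0.09,"claw":8.5}
    - {"xyz":[-6.2,-0.7,4],"twist":-0.18,"claw":8.5}
    - {"xyz":[-9.2,-1.2,6],"twist":-0.27,"claw":8.5}
    - {"xyz":[-12,-1.7,8],"twist":-0.35,"claw":8.5}
    - {"xyz":[-13.1,-1.7,8.6],"twist":-0.35,"claw":8.5}

```text
t: 3.72
position: [0.6333, -0.0268, 0.2997]
tool_rot: [-1.322, 1.006, -1.008]
force: [0.9, -0.7, 0.5]
grip_width: 0.998
```

Emit:
arm_command:
  moves:
    - {"xyz":[0,0,0],"twist":0,"claw":8.5}
    - {"xyz":[0,0,0],"twist":0,"claw":8.5}

```text
t: 3.88
position: [0.6302, -0.0303, 0.2987]
tool_rot: [-1.325, 1.012, -1.011]
force: [-0.5, -1.0, 0.9]
grip_width: 0.993
```

```bash
cat > look.py <<'E'
from h import *
import sys
C=cam("wrist");im=read_camera("wrist");cv2.imwrite("pics/%s.png"%sys.argv[1],im);print(axes()[0].round(4))
for n,z in dict(heatsink_mid=.1475,enclosure_mid=.1205,adapter_mid=.0895,wedge_mid=.058,cover_front=.0725).items():
    for r in pinpoint("wrist",n)[:2]: print(n,np.round(r["at"],1),round(r["confidence"],2),at_z(C,r["at"],z).round(4))
for n,z in dict(heatsink_mid=.1605,enclosure_mid=.1345,adapter_mid=.1065,wedge_mid=.075).items():
    for r in regions_of("wrist",n)[:1]: print(n,np.round(r["at"]),round(r["confidence"],2),rect(r["pixels"],C,z))
go(.638,-.023,.2,15)
E
python3 look.py w2
```

```text
[ 0.6298 -0.0311  0.2989]
heatsink_mid [340.1 216.4] 0.93 [ 0.6382 -0.0202  0.1475]
adapter_mid [449.3  18.8] 0.85 [0.6897 0.1723 0.0895]
adapter_mid [ 36.1 350.2] 0.74 [ 0.3309 -0.2895  0.0895]
wedge_mid [296.  168.6] 0.64 [0.5833 0.0016 0.058 ]
cover_front [295. 177.] 0.78 [ 0.5854 -0.006   0.0725]
enclosure_mid [344. 247.] 0.93 [643.6 -33.2  81.9  47.7 -71.8]
adapter_mid [458.  30.] 0.89 [690.4 165.   91.5  49.7 -30.1]
wedge_mid [271. 164.] 0.91 [ 5.572e+02  2.000e+00  5.700e+01  3.010e+01 -4.000e-01]
t 4.38 pos [ 0.6302 -0.0309  0.2995] jawdir 15.1 tilt [ 0. -1.  0.] shift [-0.56  9.95  0.96] q [-0.07  0.38  1.3  -0.    1.46 -0.33]
twist 0.003 (deg world -0.1 )
```

View pics/w2.png

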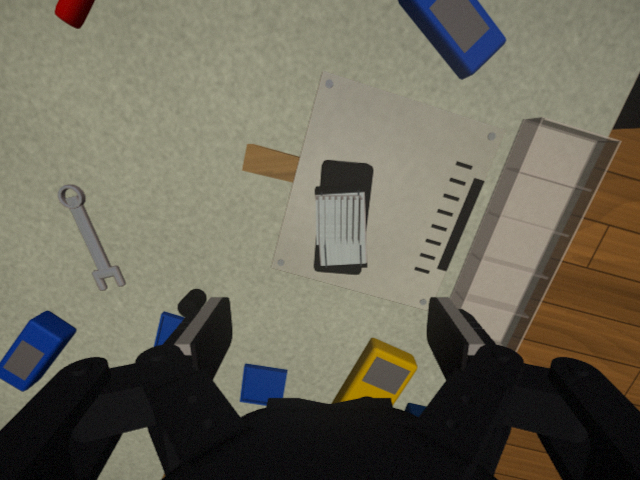

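The picture shows the heat sink at (341,230) on the box, with the adapter below at (345,215), and the wedge at (271,164). The three cameras agree on the heat sink at about (0.637, -0.021). Next: the heat-sink grasp.

```bash
python3 - <<'E'
from h import *
plan(.637,-.0205,.1415,17.5)
E
```

```text
t 4.38 pos [ 0.6302 -0.0309  0.2995] jaw 15.1 f [-0.5 -0.9 -0.5] calls 1
   [-0.83, 15.8, 0.92] twist -0.041
```

Emit:
arm_command:
  moves:
    - {"xyz":[-0.8,3,0.9],"twist":-0.04,"claw":7}
    - {"xyz":[-0.8,6.5,0.9],"twist":-0.04,"claw":7}
    - {"xyz":[-0.8,9.5,0.9],"twist":-0.04,"claw":7}
    - {"xyz":[-0.8,12,0.9],"twist":-0.04,"claw":7}
    - {"xyz":[-0.8,13.5,0.9],"twist":-0.04,"claw":7}

```text
t: 4.8
position: [0.6353, -0.0203, 0.1609]
tool_rot: [-1.341, 0.985, -0.979]
force: [0.0, -0.1, 0.4]
grip_width: 0.82
```

```bash
python3 - <<'E'
from h import *
C=cam("wrist");im=read_camera("wrist");cv2.imwrite("pics/w3.png",im)
for r in pinpoint("wrist","heatsink_mid")[:2]: print(np.round(r["at"],1),round(r["confidence"],2),at_z(C,r["at"],.1475).round(4))
for r in regions_of("wrist","heatsink_mid")[:1]: print(rect(r["pixels"],C,.1605))
plan(.637,-.0205,.1415,17.5)
E
```

```text
[328.9 291.2] 0.88 [ 0.6365 -0.0214  0.1475]
[632.6  15.9  37.4  37.2 -80.4]
t 4.95 pos [ 0.6365 -0.0204  0.1633] jaw 17.5 f [ 0.  -0.3  1.2] calls 1
   [0.02, 2.18, 0.06] twist -0.001
```

View pics/w3.png

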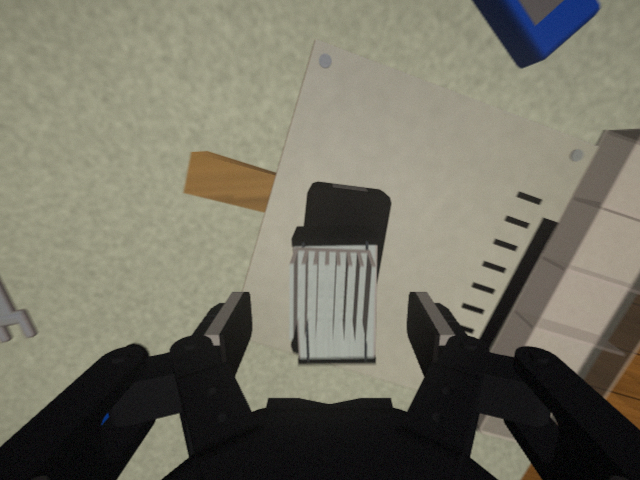

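The heat sink sits centred between the fingers, around (333,290) with the fingers at x=250 and 408. Descend and close.

Emit:
arm_command:
  moves:
    - {"xyz":[0,1.2,0],"twist":0,"claw":7}
    - {"xyz":[0,2.2,0],"twist":0,"claw":7}
    - {"xyz":[0,2.2,0],"twist":0,"claw":5.5}
    - {"xyz":[0,2.2,0],"twist":0,"claw":4.5}
    - {"xyz":[0,2.2,0],"twist":0,"claw":3.5}
  squeeze: 40

```text
t: 5.37
position: [0.6376, -0.0205, 0.1436]
tool_rot: [-1.337, 0.98, -0.983]
force: [0.9, 0.2, -0.5]
grip_width: 0.459
```

Emit:
arm_command:
  moves:
    - {"xyz":[0,0,0],"twist":0,"claw":3}
    - {"xyz":[0,0,0],"twist":0,"claw":3}
    - {"xyz":[0,0,0],"twist":0,"claw":3}
    - {"xyz":[0,0,0],"twist":0,"claw":3}

```text
t: 5.7
position: [0.6376, -0.0204, 0.1434]
tool_rot: [-1.337, 0.98, -0.983]
force: [-0.5, -0.3, 5.1]
grip_width: 0.457
```

Emit:
arm_command:
  moves:
    - {"xyz":[0,-0.5,0],"twist":0,"claw":3}
    - {"xyz":[0,-2,0],"twist":0,"claw":3}
    - {"xyz":[0,-4,0],"twist":0,"claw":3}
    - {"xyz":[0,-5.5,0],"twist":0,"claw":3}
    - {"xyz":[0,-6,0],"twist":0,"claw":3}

```text
t: 6.12
position: [0.638, -0.0204, 0.2046]
tool_rot: [-1.336, 0.979, -0.984]
force: [0.4, 0.2, 0.1]
grip_width: 0.46
```

```bash
python3 - <<'E'
from h import *
C=cam("wrist");im=read_camera("wrist");cv2.imwrite("pics/w4.png",im)
n="enclosure_mid"
for r in pinpoint("wrist",n)[:2]: print(np.round(r["at"],1),round(r["confidence"],2),at_z(C,r["at"],.1205).round(4))
for r in regions_of("wrist",n)[:1]: print(rect(r["pixels"],C,.1345))
C=cam("top");read_camera("top")
for n,z in dict(enclosure_mid=.1205,adapter_mid=.0895).items():
  for r in pinpoint("top",n)[:2]: print(n,np.round(r["at"],1),round(r["confidence"],2),at_z(C,r["at"],z).round(4))
plan(.608,-.339,.12,5)
for n,z in dict(tray_square=.008,tray_middle=.008,tray_large=.008,tray_narrow=.008).items():
    for r in regions_of("top",n)[:2]: print(n,r["at"],round(r["confidence"],2),rect(r["pixels"],C,z))
E
```

```text
[330.1 267.5] 0.61 [ 0.6445 -0.0348  0.1205]
[635.7  -7.8  45.5  33.   18.5]
enclosure_mid [324.8 179.5] 0.92 [ 0.6411 -0.037   0.1205]
enclosure_mid [170.2 283.1] 0.56 [0.4374 0.2815 0.1205]
adapter_mid [324.2 181.7] 0.94 [ 0.6428 -0.0362  0.0895]
adapter_mid [215.7 161.9] 0.93 [0.692  0.1923 0.0895]
t 6.42 pos [ 0.6362 -0.0203  0.2008] jaw 17.5 f [-0.4  0.9 -1.3] calls 2
   [14.78, 4.04, -6.12] twist 0.109
   [15.36, 4.04, -4.48] twist 0.109
tray_square [457.2, 201.4] 0.69 [ 607.5 -338.1   66.9   66.9    4.9]
tray_middle [168.8, 215.1] 0.87 [590.7 315.4 105.3  73.4  86.9]
tray_large [170.6, 279.9] 0.89 [445.1 315.7 147.1  78.7 -79.3]
tray_narrow [454.5, 264.3] 0.76 [ 461.5 -321.7  137.5   54.3   85.9]
```

View pics/w4.png

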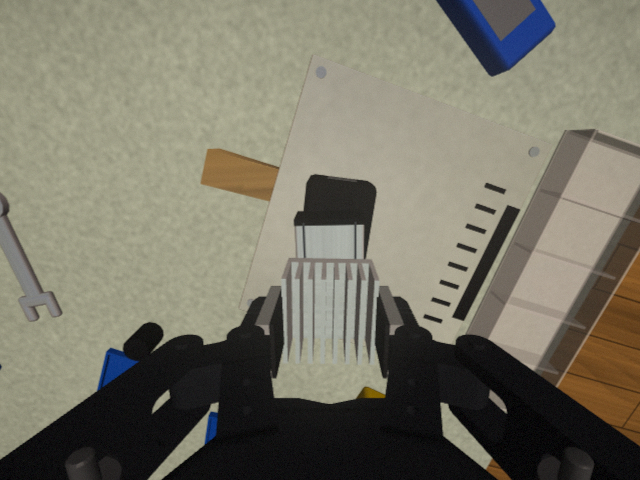

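The heat sink is held squarely, at (330,312), and the box top is now visible at (333,235). Carry it to the square tray.

Emit:
arm_command:
  moves:
    - {"xyz":[2,0,-0.8],"twist":0.02,"claw":3}
    - {"xyz":[5,0,-2.1],"twist":0.05,"claw":3}
    - {"xyz":[8.3,0,-3.5],"twist":0.07,"claw":3}
    - {"xyz":[11.5,0,-4.9],"twist":0.09,"claw":3}
    - {"xyz":[14.8,0,-6.1],"twist":0.11,"claw":3}

```text
t: 7.03
position: [0.6226, -0.1811, 0.2021]
tool_rot: [-1.295, 1.065, -1.064]
force: [1.7, 0.2, -1.8]
grip_width: 0.458
```

Emit:
arm_command:
  moves:
    - {"xyz":[3.3,1,-1],"twist":0.03,"claw":3}
    - {"xyz":[7,4,-2.1],"twist":0.06,"claw":3}
    - {"xyz":[10.4,7,-3.1],"twist":0.09,"claw":3}
    - {"xyz":[13.5,9,-4],"twist":0.11,"claw":3}
    - {"xyz":[15.4,10,-4.5],"twist":0.11,"claw":3}

```text
t: 7.45
position: [0.6071, -0.3416, 0.0991]
tool_rot: [-1.249, 1.151, -1.145]
force: [-0.9, 0.7, -1.7]
grip_width: 0.461
```

Emit:
arm_command:
  moves:
    - {"xyz":[0,0,0],"twist":0,"claw":3}
    - {"xyz":[0,0,0],"twist":0,"claw":3}
    - {"xyz":[0,0,0],"twist":0,"claw":3}

```text
t: 7.7
position: [0.6092, -0.3394, 0.1025]
tool_rot: [-1.248, 1.147, -1.146]
force: [-0.5, 0.6, 0.1]
grip_width: 0.459
```

```bash
python3 - <<'E'
from h import *
C=cam("wrist");im=read_camera("wrist");cv2.imwrite("pics/w5.png",im)
n="tray_square"
for r in pinpoint("wrist",n)[:2]: print(np.round(r["at"],1),round(r["confidence"],2),at_z(C,r["at"],0).round(4))
for r in regions_of("wrist",n)[:1]: print(rect(r["pixels"],C,.008))
plan(.6085,-.340,.011,4.9)
E
```

```text
[329.7 238.1] 0.89 [ 0.6105 -0.3377  0.    ]
[ 607.7 -330.6   66.    50.6    6.3]
t 7.85 pos [ 0.6098 -0.3386  0.1036] jaw 5.0 f [ 0.1 -0.2 -1.3] calls 1
   [0.12, 9.26, -0.16] twist 0.001
```

View pics/w5.png

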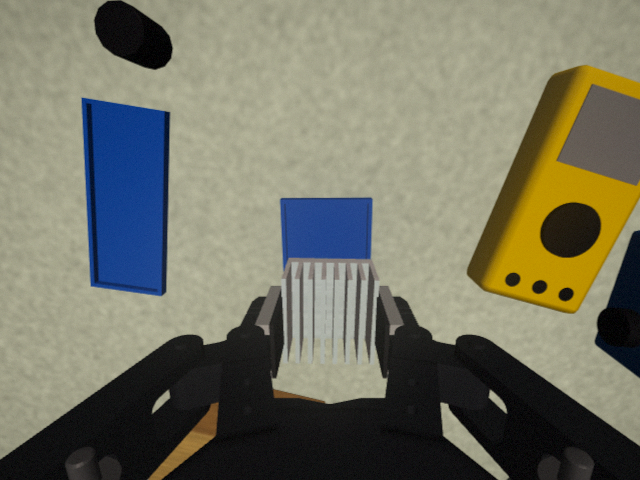

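The square tray at (326,235) lies square to the held heat sink. Lower gently, watching the force.

Emit:
arm_command:
  moves:
    - {"xyz":[0,3,0],"twist":0,"claw":3}
    - {"xyz":[0,6,0],"twist":0,"claw":3}
    - {"xyz":[0,8,0],"twist":0,"claw":3}
    - {"xyz":[0,8.6,0],"twist":0,"claw":3}
    - {"xyz":[0,8.8,0],"twist":0,"claw":3}

```text
t: 8.27
position: [0.6088, -0.3384, 0.0135]
tool_rot: [-1.249, 1.147, -1.144]
force: [0.0, 0.6, -0.5]
grip_width: 0.455
```

Emit:
arm_command:
  moves:
    - {"xyz":[0,0,0],"twist":0,"claw":3}
    - {"xyz":[0,0.1,0],"twist":0,"claw":3}
    - {"xyz":[0,0.2,0],"twist":0,"claw":3}
    - {"xyz":[0,0.2,0],"twist":0,"claw":3}

```text
t: 8.6
position: [0.6097, -0.34, 0.0137]
tool_rot: [-1.248, 1.144, -1.148]
force: [0.8, 0.8, -1.1]
grip_width: 0.461
```

```bash
python3 -c "
from h import *
plan(.6095,-.339,.011,4.9)"
```

```text
t 8.6 pos [ 0.6097 -0.34    0.0137] jaw 4.9 f [ 0.8  0.8 -1.1] calls 1
   [-0.1, 0.27, -0.01] twist -0.0
```

Continue down in 1 mm steps.

Emit:
arm_command:
  moves:
    - {"xyz":[0,0.1,0],"twist":0,"claw":3}
    - {"xyz":[0,0.1,0],"twist":0,"claw":3}

```text
t: 8.77
position: [0.6095, -0.34, 0.0123]
tool_rot: [-1.248, 1.145, -1.148]
force: [0.0, 0.7, 2.5]
grip_width: 0.462
```

Emit:
arm_command:
  moves:
    - {"xyz":[0,0.1,0],"twist":0,"claw":3}
    - {"xyz":[0,0.1,0],"twist":0,"claw":3}

```text
t: 8.93
position: [0.6095, -0.34, 0.0122]
tool_rot: [-1.248, 1.145, -1.148]
force: [-1.4, 0.9, 7.1]
grip_width: 0.456
```

```bash
python3 -c "
from h import *
plan(.6095,-.339,.011,4.9)"
```

```text
t 8.93 pos [ 0.6095 -0.34    0.0122] jaw 4.9 f [-1.4  0.9  7.1] calls 1
   [-0.1, 0.12, 0.01] twist -0.001
```

Contact at 7 N, so the heat sink is down. Release and go back over the stack.

Emit:
arm_command:
  moves:
    - {"xyz":[0,-0.1,0],"twist":0,"claw":4.2}
    - {"xyz":[0,-0.1,0],"twist":0,"claw":4.8}
    - {"xyz":[0,-0.1,0],"twist":0,"claw":5.5}
    - {"xyz":[0,-0.1,0],"twist":0,"claw":5.5}

```text
t: 9.27
position: [0.6089, -0.3396, 0.0111]
tool_rot: [-1.248, 1.147, -1.146]
force: [-0.1, 0.4, 0.3]
grip_width: 0.643
```

Emit:
arm_command:
  moves:
    - {"xyz":[0,-1,0],"twist":0,"claw":5.5}
    - {"xyz":[0,-4,0],"twist":0,"claw":6}
    - {"xyz":[0,-8,0],"twist":0,"claw":7}
    - {"xyz":[0,-12,0],"twist":0,"claw":7}
    - {"xyz":[0,-14,0],"twist":0,"claw":7}

```text
t: 9.68
position: [0.6108, -0.3407, 0.1576]
tool_rot: [-1.246, 1.139, -1.153]
force: [0.6, 0.2, 0.3]
grip_width: 0.822
```

```bash
python3 - <<'E'
from h import *
C=cam("wrist");im=read_camera("wrist");cv2.imwrite("pics/w6.png",im)
n="heatsink_mid"
for r in pinpoint("wrist",n)[:1]: print(np.round(r["at"],1),round(r["confidence"],2),at_z(C,r["at"],.016).round(4))
n="tray_square"
for r in pinpoint("wrist",n)[:1]: print(np.round(r["at"],1),round(r["confidence"],2),at_z(C,r["at"],0).round(4))
plan(.6435,-.036,.24,18.2)
E
```

```text
[325.3 229.3] 0.67 [ 0.6096 -0.3432  0.016 ]
t 9.83 pos [ 0.61   -0.3402  0.1546] jaw 4.9 f [-0.2  0.1 -0.3] calls 2
   [-15.0, -4.31, 2.98] twist -0.116
   [-14.56, -4.3, 4.7] twist -0.116
```

Emit:
arm_command:
  moves:
    - {"xyz":[-2,-1,0.3],"twist":-0.03,"claw":7}
    - {"xyz":[-5,-2,0.9],"twist":-0.06,"claw":7}
    - {"xyz":[-8.5,-3,1.6],"twist":-0.09,"claw":7}
    - {"xyz":[-12,-4,2.3],"twist":-0.12,"claw":7}
    - {"xyz":[-15,-4.3,3],"twist":-0.12,"claw":7}

```text
t: 10.25
position: [0.6257, -0.1856, 0.1941]
tool_rot: [-1.3, 1.057, -1.055]
force: [0.2, 0.6, 1.0]
grip_width: 0.819
```

Emit:
arm_command:
  moves:
    - {"xyz":[-3.5,-1,1.1],"twist":-0.03,"claw":7}
    - {"xyz":[-7,-2,2.2],"twist":-0.06,"claw":7}
    - {"xyz":[-10.5,-3.5,3.4],"twist":-0.09,"claw":7}
    - {"xyz":[-13.5,-4.3,4.4],"twist":-0.11,"claw":7}
    - {"xyz":[-14.6,-4.3,4.7],"twist":-0.11,"claw":7}

```text
t: 10.67
position: [0.6429, -0.0308, 0.2378]
tool_rot: [-1.341, 0.971, -0.97]
force: [0.1, 1.0, -0.3]
grip_width: 0.818
```

Emit:
arm_command:
  moves:
    - {"xyz":[0,0,0],"twist":0,"claw":7}
    - {"xyz":[0,0,0],"twist":0,"claw":7}

```text
t: 10.83
position: [0.6416, -0.0354, 0.2356]
tool_rot: [-1.345, 0.976, -0.972]
force: [-0.0, -0.5, -0.2]
grip_width: 0.821
```

```bash
python3 - <<'E'
from h import *
C=cam("wrist");im=read_camera("wrist");a=im
for n,z in dict(enclosure_mid=.1205,adapter_mid=.0895).items():
  for r in pinpoint("wrist",n)[:2]: print(n,np.round(r["at"],1),round(r["confidence"],2),at_z(C,r["at"],z).round(4))
  for r in regions_of("wrist",n)[:1]: print(rect(r["pixels"],C,z+.014))
b=read_camera("top")
cv2.imwrite("pics/w7.png",np.vstack([a[100:440],cv2.resize(b[100:320,160:500],(640,414))])[:600])
C=cam("top")
for n,z in dict(enclosure_mid=.1205,adapter_mid=.0895,heatsink_mid=.016).items():
  for r in pinpoint("top",n)[:2]: print(n,np.round(r["at"],1),round(r["confidence"],2),at_z(C,r["at"],z).round(4))
plan(.6435,-.036,.1145,18.2)
E
```

```text
enclosure_mid [331.3 237.1] 0.59 [ 0.6441 -0.036   0.1205]
[644.1 -33.2  81.4  45.4 -71.1]
[640.4  -2.5  59.   51.9 -79.1]
enclosure_mid [323.9 180.1] 0.7 [ 0.6399 -0.0351  0.1205]
adapter_mid [476.1 353.1] 0.92 [ 0.2786 -0.3359  0.0895]
adapter_mid [324.6 183.8] 0.75 [ 0.6383 -0.0369  0.0895]
heatsink_mid [459.9 200.9] 0.71 [ 0.6058 -0.3383  0.016 ]
t 11.28 pos [ 0.6423 -0.0359  0.2372] jaw 18.0 f [-0.5  0.1 -0.1] calls 1
   [0.05, 12.27, 0.11] twist -0.004
```

View pics/w7.png

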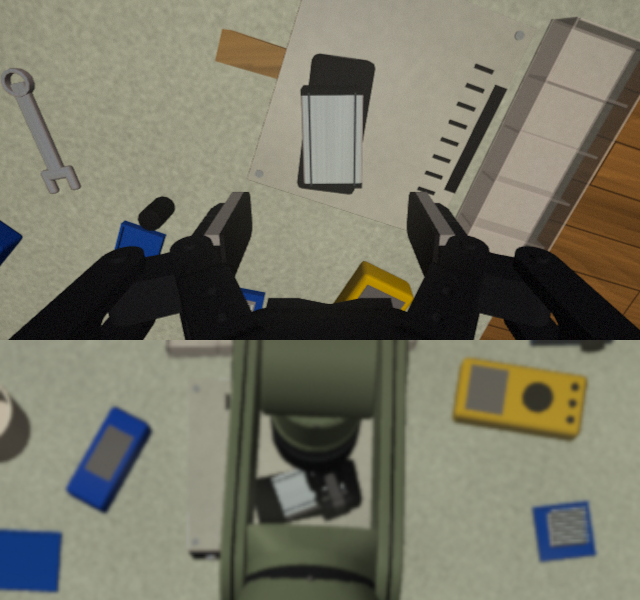

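The heat sink sits well inside the square tray (lower half, (565,527)). The box at (332,138) is square to the jaws. Descend and grip.

Emit:
arm_command:
  moves:
    - {"xyz":[0,3,0.1],"twist":0,"claw":7}
    - {"xyz":[0,6.5,0.1],"twist":0,"claw":7}
    - {"xyz":[0,10,0.1],"twist":0,"claw":7}
    - {"xyz":[0,11.8,0.1],"twist":0,"claw":7}
    - {"xyz":[0,12.3,0.1],"twist":0,"claw":7}
  squeeze: 50

```text
t: 11.7
position: [0.6408, -0.0349, 0.1101]
tool_rot: [-1.346, 0.98, -0.969]
force: [-0.7, -1.0, 0.5]
grip_width: 0.824
```

Emit:
arm_command:
  moves:
    - {"xyz":[0,0,0],"twist":0,"claw":6.5}
    - {"xyz":[0,0,0],"twist":0,"claw":5.5}
    - {"xyz":[0,0,0],"twist":0,"claw":4.8}
    - {"xyz":[0,0,0],"twist":0,"claw":4}
    - {"xyz":[0,0,0],"twist":0,"claw":3.5}

```text
t: 12.12
position: [0.6447, -0.035, 0.1167]
tool_rot: [-1.34, 0.971, -0.977]
force: [-0.1, -0.4, 6.3]
grip_width: 0.528
```

Emit:
arm_command:
  moves:
    - {"xyz":[0,0,0],"twist":0,"claw":3.5}
    - {"xyz":[0,0,0],"twist":0,"claw":3.5}
    - {"xyz":[0,0,0],"twist":0,"claw":3.5}

```text
t: 12.37
position: [0.6447, -0.035, 0.1167]
tool_rot: [-1.34, 0.97, -0.977]
force: [-0.0, -0.7, 6.7]
grip_width: 0.521
```

```bash
python3 -c "
from h import *
plan(.6435,-.036,.1145,18.2)"
```

```text
t 12.37 pos [ 0.6447 -0.035   0.1167] jaw 18.0 f [-0.  -0.7  6.7] calls 1
   [0.05, 0.22, -0.15] twist -0.003
```

Emit:
arm_command:
  moves:
    - {"xyz":[0,-0.5,0],"twist":0,"claw":3.5}
    - {"xyz":[0,-2,0],"twist":0,"claw":3.5}
    - {"xyz":[0,-4,0],"twist":0,"claw":3.5}
    - {"xyz":[0,-5.5,0],"twist":0,"claw":3.5}
    - {"xyz":[0,-6,0],"twist":0,"claw":3.5}

```text
t: 12.78
position: [0.6446, -0.0349, 0.1773]
tool_rot: [-1.339, 0.97, -0.977]
force: [-0.7, -0.6, -0.8]
grip_width: 0.527
```

```bash
python3 - <<'E'
from h import *
C=cam("wrist");im=read_camera("wrist")
for r in pinpoint("wrist","adapter_mid")[:3]: print(np.round(r["at"],1),round(r["confidence"],2),at_z(C,r["at"],.0895).round(4))
for r in regions_of("wrist","adapter_mid")[:3]: print(rect(r["pixels"],C,.1065))
plan(.592,.315,.13,-4)
print(state()["grip_width"])
E
```

```text
[706.4 125.8  56.7  25.   18.1]
[638.    8.2  50.7  37.9  10.9]
t 12.93 pos [ 0.6432 -0.0348  0.1742] jaw 18.1 f [ 0.1  0.8 -1.8] calls 2
   [-17.42, 2.21, 2.99] twist 0.192
   [-17.67, 2.21, -0.4] twist 0.192
0.5261587509648749
```

Emit:
arm_command:
  moves:
    - {"xyz":[-3,-0.5,0.5],"twist":0.04,"claw":3.5}
    - {"xyz":[-6.5,-1,1.1],"twist":0.08,"claw":3.5}
    - {"xyz":[-10,-1,1.7],"twist":0.12,"claw":3.5}
    - {"xyz":[-13.7,-1,2.3],"twist":0.16,"claw":3.5}
    - {"xyz":[-17.4,-1,3],"twist":0.19,"claw":3.5}

```text
t: 13.35
position: [0.6166, 0.141, 0.1827]
tool_rot: [-1.267, 1.12, -1.117]
force: [0.0, 0.6, -1.6]
grip_width: 0.524
```

Emit:
arm_command:
  moves:
    - {"xyz":[-3.7,1,-0.1],"twist":0.04,"claw":3.5}
    - {"xyz":[-7.5,2,-0.2],"twist":0.08,"claw":3.5}
    - {"xyz":[-11.5,3.5,-0.3],"twist":0.12,"claw":3.5}
    - {"xyz":[-15,4.5,-0.4],"twist":0.16,"claw":3.5}
    - {"xyz":[-17.7,5.5,-0.4],"twist":0.195,"claw":3.5}

```text
t: 13.77
position: [0.5899, 0.3176, 0.1266]
tool_rot: [-1.178, 1.263, -1.26]
force: [-0.1, 1.2, -0.8]
grip_width: 0.527
```

Emit:
arm_command:
  moves:
    - {"xyz":[0,0,0],"twist":0,"claw":3.5}
    - {"xyz":[0,0,0],"twist":0,"claw":3.5}
    - {"xyz":[0,0,0],"twist":0,"claw":3.5}

```text
t: 14.02
position: [0.5916, 0.3143, 0.1282]
tool_rot: [-1.178, 1.26, -1.261]
force: [-0.6, -0.7, -1.7]
grip_width: 0.528
```

```bash
python3 - <<'E'
from h import *
C=cam("wrist");im=read_camera("wrist");cv2.imwrite("pics/w8.png",im)
n="tray_middle"
for r in pinpoint("wrist",n)[:2]: print(np.round(r["at"],1),round(r["confidence"],2),at_z(C,r["at"],0).round(4))
for r in regions_of("wrist",n)[:1]: print(rect(r["pixels"],C,.008))
C=cam("top");read_camera("top")
for r in regions_of("top","adapter_mid")[:3]: print(rect(r["pixels"],C,.1065))
for r in pinpoint("top","adapter_mid")[:3]: print(at_z(C,r["at"],.0895).round(4),r["confidence"])
plan(.592,.315,.0135,-4)
E
```

```text
[594.9 349.7  72.   36.8  -4.2]
[ 281.  -333.5  115.3   49.2   64.3]
[686.2 185.9 114.1  56.4 -30.8]
[642.6 -31.6 117.7  57.5 -80.2]
[ 0.644  -0.0388  0.0895] 0.97
[ 0.2816 -0.3389  0.0895] 0.85
[0.6897 0.1893 0.0895] 0.85
t 14.32 pos [0.5924 0.314  0.1298] jaw -4.1 f [ 0.2  0.3 -1.3] calls 1
   [-0.09, 11.63, -0.06] twist -0.002
```

View pics/w8.png

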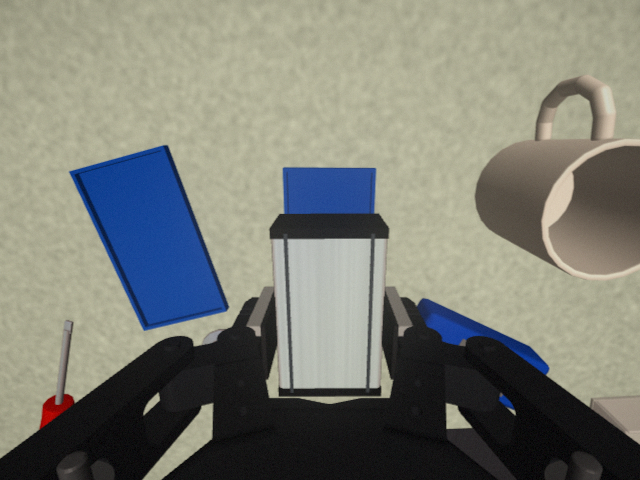

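The box is held square over the middle tray. From the tray's far rim at row 168 I get a centre of (0.5925, 0.316). Lower it.

Emit:
arm_command:
  moves:
    - {"xyz":[-0.1,3,0],"twist":0,"claw":3.5}
    - {"xyz":[-0.2,6.5,0],"twist":0,"claw":3.5}
    - {"xyz":[-0.2,9.5,0],"twist":0,"claw":3.5}
    - {"xyz":[-0.2,10.7,0],"twist":0,"claw":3.5}
    - {"xyz":[-0.2,11.0,0],"twist":0,"claw":3.5}

```text
t: 14.73
position: [0.5906, 0.3157, 0.0165]
tool_rot: [-1.181, 1.263, -1.261]
force: [-1.2, -0.2, -1.6]
grip_width: 0.525
```

Emit:
arm_command:
  moves:
    - {"xyz":[0,0,0],"twist":0,"claw":3.5}
    - {"xyz":[0,0.1,0],"twist":0,"claw":3.5}
    - {"xyz":[0,0.2,0],"twist":0,"claw":3.5}
    - {"xyz":[0,0.2,0],"twist":0,"claw":3.5}

```text
t: 15.07
position: [0.5931, 0.3175, 0.0191]
tool_rot: [-1.172, 1.259, -1.261]
force: [-1.1, 0.3, -1.7]
grip_width: 0.527
```

Emit:
arm_command:
  moves:
    - {"xyz":[0,0.1,0],"twist":0,"claw":3.5}
    - {"xyz":[0,0.1,0],"twist":0,"claw":3.5}
    - {"xyz":[0,0.1,0],"twist":0,"claw":3.5}

```text
t: 15.32
position: [0.5922, 0.3171, 0.0167]
tool_rot: [-1.175, 1.26, -1.261]
force: [-0.0, -0.2, -0.3]
grip_width: 0.523
```

Emit:
arm_command:
  moves:
    - {"xyz":[0,0.1,0],"twist":0,"claw":3.5}
    - {"xyz":[0,0.2,0],"twist":0,"claw":3.5}
    - {"xyz":[0,0.2,0],"twist":0,"claw":3.5}

```text
t: 15.57
position: [0.5919, 0.3169, 0.014]
tool_rot: [-1.176, 1.261, -1.261]
force: [-0.2, 0.3, -1.1]
grip_width: 0.521
```

Emit:
arm_command:
  moves:
    - {"xyz":[0,0.1,0],"twist":0,"claw":3.5}
    - {"xyz":[0,0.1,0],"twist":0,"claw":3.5}

```text
t: 15.73
position: [0.5921, 0.317, 0.0136]
tool_rot: [-1.175, 1.26, -1.261]
force: [-0.7, 0.3, 1.3]
grip_width: 0.526
```

Emit:
arm_command:
  moves:
    - {"xyz":[0,0.1,0],"twist":0,"claw":3.5}
    - {"xyz":[0,0.1,0],"twist":0,"claw":3.5}

```text
t: 15.9
position: [0.5921, 0.317, 0.0136]
tool_rot: [-1.175, 1.26, -1.261]
force: [-2.2, 0.4, 7.6]
grip_width: 0.526
```

Emit:
arm_command:
  moves:
    - {"xyz":[0,-0.1,0],"twist":0,"claw":4.8}
    - {"xyz":[0,-0.1,0],"twist":0,"claw":5.4}
    - {"xyz":[0,-0.1,0],"twist":0,"claw":6.2}
    - {"xyz":[0,-0.1,0],"twist":0,"claw":6.2}

```text
t: 16.23
position: [0.5922, 0.317, 0.0131]
tool_rot: [-1.175, 1.261, -1.261]
force: [0.6, -0.0, -0.3]
grip_width: 0.728
```

Emit:
arm_command:
  moves:
    - {"xyz":[0,-1,0],"twist":0,"claw":6.2}
    - {"xyz":[0,-4,0],"twist":0,"claw":6.5}
    - {"xyz":[0,-8,0],"twist":0,"claw":7.5}
    - {"xyz":[0,-12,0],"twist":0,"claw":7.5}
    - {"xyz":[0,-14,0],"twist":0,"claw":7.5}

```text
t: 16.65
position: [0.5941, 0.318, 0.1595]
tool_rot: [-1.167, 1.257, -1.261]
force: [0.5, 0.2, 0.4]
grip_width: 0.881
```

```bash
python3 - <<'E'
from h import *
plan(.643,-.037,.22,10)
E
```

```text
t 16.65 pos [0.5941 0.318  0.1595] jaw -4.0 f [0.5 0.2 0.4] calls 3
   [11.68, -2.05, 2.47] twist -0.082
   [11.84, -2.06, 1.51] twist -0.082
   [11.93, -2.06, 0.54] twist -0.082
```

Emit:
arm_command:
  moves:
    - {"xyz":[2.5,-1,0.5],"twist":-0.03,"claw":7.5}
    - {"xyz":[6,-2,1.3],"twist":-0.06,"claw":7.5}
    - {"xyz":[10,-3,2.1],"twist":-0.09,"claw":7.5}
    - {"xyz":[14,-3.5,2.9],"twist":-0.12,"claw":7.5}
    - {"xyz":[17.5,-3.5,3.7],"twist":-0.125,"claw":7.5}

```text
t: 17.07
position: [0.6174, 0.1379, 0.1908]
tool_rot: [-1.233, 1.165, -1.169]
force: [0.8, -0.2, -1.0]
grip_width: 0.877
```

Emit:
arm_command:
  moves:
    - {"xyz":[4,-1,0.3],"twist":-0.03,"claw":7.5}
    - {"xyz":[8,-2,0.7],"twist":-0.06,"claw":7.5}
    - {"xyz":[12,-3,1.1],"twist":-0.09,"claw":7.5}
    - {"xyz":[15.5,-3.3,1.4],"twist":-0.12,"claw":7.5}
    - {"xyz":[17.8,-3.3,1.6],"twist":-0.12,"claw":7.5}

```text
t: 17.48
position: [0.6432, -0.0407, 0.2235]
tool_rot: [-1.285, 1.077, -1.083]
force: [0.3, -0.3, 0.2]
grip_width: 0.877
```

Emit:
arm_command:
  moves:
    - {"xyz":[0,0,0],"twist":0,"claw":7.5}
    - {"xyz":[0,0,0],"twist":0,"claw":7.5}

```text
t: 17.65
position: [0.6425, -0.0382, 0.2218]
tool_rot: [-1.285, 1.081, -1.081]
force: [0.1, -0.6, -0.5]
grip_width: 0.877
```

```bash
python3 - <<'E'
from h import *
C=cam("wrist");a=read_camera("wrist");
for n,z in dict(adapter_mid=.0895,wedge_mid=.058,cover_front=.0725).items():
  for r in pinpoint("wrist",n)[:2]: print(n,np.round(r["at"],1),round(r["confidence"],2),at_z(C,r["at"],z).round(4))
for r in regions_of("wrist","adapter_mid")[:2]: print(rect(r["pixels"],C,.1065))
for r in regions_of("wrist","wedge_mid")[:1]: print(rect(r["pixels"],C,.075))
b=read_camera("top");C=cam("top")
cv2.imwrite("pics/w9.png",np.vstack([a[100:440],cv2.resize(b[100:320,120:460],(640,414))])[:600])
for n,z in dict(enclosure_mid=.017).items():
  for r in pinpoint("top",n)[:2]: print(n,np.round(r["at"],1),round(r["confidence"],2),at_z(C,r["at"],z).round(4))
plan(.643,-.037,.0815,10)
E
```

```text
adapter_mid [336.1 222.9] 0.66 [ 0.6482 -0.0308  0.0895]
wedge_mid [272.2 168.3] 0.87 [0.5846 0.0017 0.058 ]
cover_front [267.1 179.9] 0.94 [ 0.5837 -0.0074  0.0725]
[645.3 -30.9 115.9  52.  -80.2]
[ 372.2 -250.7   93.5   38.2   65.2]
[556.8   2.   57.4  29.    2. ]
enclosure_mid [165.4 213.6] 0.7 [0.5956 0.318  0.017 ]
t 18.05 pos [ 0.6425 -0.036   0.2213] jaw 10.1 f [-0.2 -0.4 -0.2] calls 1
   [0.11, 13.98, 0.04] twist 0.002
```

View pics/w9.png

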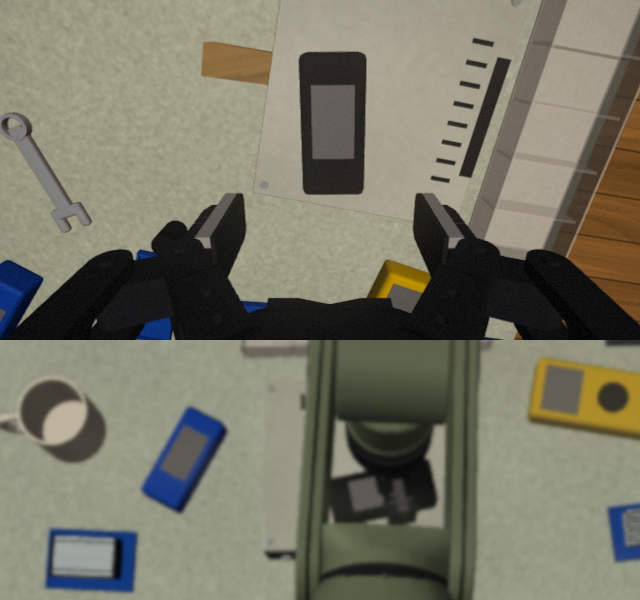

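The box lies flat inside the middle tray (lower half, (88,557)). The adapter at (333,122) is parallel to the jaws and about 3 mm off towards the right. Go down and grip.

Emit:
arm_command:
  moves:
    - {"xyz":[-0.1,3,0.3],"twist":0,"claw":7.5}
    - {"xyz":[-0.3,7,0.3],"twist":0,"claw":7.5}
    - {"xyz":[-0.3,11,0.3],"twist":0,"claw":7.5}
    - {"xyz":[-0.3,13.4,0.3],"twist":0,"claw":7.5}
    - {"xyz":[-0.3,13.9,0.3],"twist":0,"claw":7.5}
  squeeze: 70

```text
t: 18.47
position: [0.6414, -0.0327, 0.077]
tool_rot: [-1.293, 1.087, -1.073]
force: [-0.1, 1.0, -0.2]
grip_width: 0.877
```

Emit:
arm_command:
  moves:
    - {"xyz":[0,0,0],"twist":0,"claw":7}
    - {"xyz":[0,0,0],"twist":0,"claw":6}
    - {"xyz":[0,0,0],"twist":0,"claw":5.2}
    - {"xyz":[0,0,0],"twist":0,"claw":4.5}
    - {"xyz":[0,0,0],"twist":0,"claw":4}

```text
t: 18.88
position: [0.646, -0.0336, 0.0852]
tool_rot: [-1.285, 1.076, -1.082]
force: [-2.4, 0.2, 6.9]
grip_width: 0.591
```

Emit:
arm_command:
  moves:
    - {"xyz":[0,0,0],"twist":0,"claw":4}
    - {"xyz":[0,0,0],"twist":0,"claw":4}
    - {"xyz":[0,0,0],"twist":0,"claw":4}

```text
t: 19.13
position: [0.646, -0.0336, 0.0852]
tool_rot: [-1.285, 1.076, -1.082]
force: [-2.7, 1.8, 6.2]
grip_width: 0.591
```

Emit:
arm_command:
  moves:
    - {"xyz":[0,-0.5,0],"twist":0,"claw":4}
    - {"xyz":[0,-2,0],"twist":0,"claw":4}
    - {"xyz":[0,-4,0],"twist":0,"claw":4}
    - {"xyz":[0,-6.5,0],"twist":0,"claw":4}
    - {"xyz":[0,-7.5,0],"twist":0,"claw":4}

```text
t: 19.55
position: [0.6467, -0.0336, 0.1609]
tool_rot: [-1.283, 1.075, -1.083]
force: [0.9, 0.2, -3.0]
grip_width: 0.591
```

```bash
python3 - <<'E'
from h import *
plan(.443,.314,.13,11)
E
```

```text
t 19.55 pos [ 0.6467 -0.0336  0.1609] jaw 10.0 f [ 0.9  0.2 -3. ] calls 3
   [-12.59, 0.98, -4.67] twist -0.006
   [-12.62, 0.98, -4.6] twist -0.006
   [-12.65, 0.99, -4.53] twist -0.006
```

Emit:
arm_command:
  moves:
    - {"xyz":[-1.5,-0.5,-0.5],"twist":0,"claw":4}
    - {"xyz":[-4,-0.5,-1.5],"twist":0,"claw":4}
    - {"xyz":[-7,-0.5,-2.6],"twist":0,"claw":4}
    - {"xyz":[-10,-0.5,-3.6],"twist":0,"claw":4}
    - {"xyz":[-13,-0.5,-4.7],"twist":0,"claw":4}

```text
t: 19.97
position: [0.5744, 0.0877, 0.1615]
tool_rot: [-1.287, 1.081, -1.079]
force: [-0.0, 0.5, -3.9]
grip_width: 0.59
```

Emit:
arm_command:
  moves:
    - {"xyz":[-3,0.2,-1.1],"twist":0,"claw":4}
    - {"xyz":[-6,0.5,-2.2],"twist":0,"claw":4}
    - {"xyz":[-9,1,-3.3],"twist":0,"claw":4}
    - {"xyz":[-12,1.5,-4.4],"twist":0,"claw":4}
    - {"xyz":[-15,2,-5.5],"twist":0,"claw":4}

```text
t: 20.38
position: [0.4938, 0.2258, 0.1415]
tool_rot: [-1.288, 1.08, -1.079]
force: [0.9, 0.1, -3.7]
grip_width: 0.588
```

Emit:
arm_command:
  moves:
    - {"xyz":[-2.8,0.3,-1],"twist":-0.01,"claw":4}
    - {"xyz":[-5.5,0.6,-2],"twist":-0.017,"claw":4}
    - {"xyz":[-8,1,-3],"twist":-0.017,"claw":4}
    - {"xyz":[-9.5,1.5,-3.5],"twist":-0.017,"claw":4}
    - {"xyz":[-10,1.5,-3.6],"twist":-0.017,"claw":4}

```text
t: 20.8
position: [0.4399, 0.3183, 0.1258]
tool_rot: [-1.298, 1.067, -1.063]
force: [-0.6, -0.2, -3.9]
grip_width: 0.595
```

Emit:
arm_command:
  moves:
    - {"xyz":[0,0,0],"twist":0,"claw":4}
    - {"xyz":[0,0,0],"twist":0,"claw":4}
    - {"xyz":[0,0,0],"twist":0,"claw":4}

```text
t: 21.05
position: [0.4433, 0.3159, 0.1273]
tool_rot: [-1.294, 1.067, -1.068]
force: [-1.0, -0.9, -2.6]
grip_width: 0.592
```

```bash
python3 - <<'E'
from h import *
C=cam("wrist");im=read_camera("wrist");cv2.imwrite("pics/w10.png",im)
n="tray_large"
for r in pinpoint("wrist",n)[:2]: print(np.round(r["at"],1),round(r["confidence"],2),at_z(C,r["at"],0).round(4))
for r in regions_of("wrist",n)[:1]: print(rect(r["pixels"],C,.008))
plan(.443,.314,.0157,11)
E
```

```text
[435.2 376.1  78.   19.9  10.4]
t 21.2 pos [0.4434 0.3158 0.1274] jaw 10.9 f [-0.9  0.5 -3.8] calls 1
   [0.17, 11.17, -0.08] twist -0.001
```

View pics/w10.png

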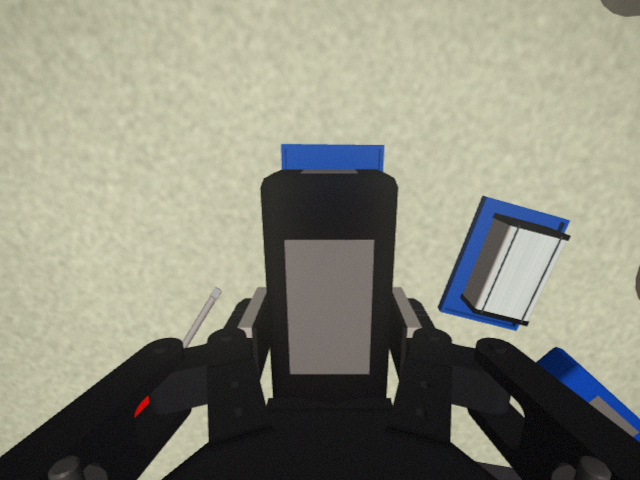

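The adapter is held over the large tray, whose far rim is at (333,145); the box is in its tray on the right. The tray's centre comes out at (0.446, 0.315). I'll check where the adapter lies in the grip from its far edge at (329,170).

```bash
python3 - <<'E'
from h import *
C=cam("wrist");p,A=axes()
for px,z,h in (((329,170),.1486,.059),((333,144.5),.008,.072)):
    X=at_z(C,px,z); v=A.T@(X-p); print(X.round(4),"tool",(v*100).round(2),"centre tool x,z", ((v[0]+h)*100).round(2), (v[2]*100).round(2))
E
```

```text
[0.4327 0.3769 0.1486] tool [-6.2  -2.12  0.1 ] centre tool x,z -0.3 0.1
[0.434  0.3852 0.008 ] tool [-6.99 11.94  0.38] centre tool x,z 0.21 0.38
```

Emit:
arm_command:
  moves:
    - {"xyz":[0.2,3,0.2],"twist":0,"claw":4}
    - {"xyz":[0.4,6.5,0.3],"twist":0,"claw":4}
    - {"xyz":[0.4,9.2,0.3],"twist":0,"claw":4}
    - {"xyz":[0.4,10.3,0.3],"twist":0,"claw":4}
    - {"xyz":[0.4,10.6,0.3],"twist":0,"claw":4}

```text
t: 21.62
position: [0.4455, 0.3116, 0.0188]
tool_rot: [-1.299, 1.07, -1.067]
force: [-0.5, -0.4, -3.5]
grip_width: 0.591
```

Emit:
arm_command:
  moves:
    - {"xyz":[0,0,0],"twist":0,"claw":4}
    - {"xyz":[0,0.1,0],"twist":0,"claw":4}
    - {"xyz":[0,0.2,0],"twist":0,"claw":4}
    - {"xyz":[0,0.2,0],"twist":0,"claw":4}

```text
t: 21.95
position: [0.4474, 0.3137, 0.0204]
tool_rot: [-1.292, 1.066, -1.067]
force: [0.3, -0.1, -4.0]
grip_width: 0.589
```

Emit:
arm_command:
  moves:
    - {"xyz":[0,0.1,0],"twist":0,"claw":4}
    - {"xyz":[0,0.1,0],"twist":0,"claw":4}
    - {"xyz":[0,0.1,0],"twist":0,"claw":4}

```text
t: 22.2
position: [0.4467, 0.3134, 0.0186]
tool_rot: [-1.293, 1.066, -1.067]
force: [-0.2, -0.4, -3.4]
grip_width: 0.591
```

Emit:
arm_command:
  moves:
    - {"xyz":[0,0.1,0],"twist":0,"claw":4}
    - {"xyz":[0,0.2,0],"twist":0,"claw":4}
    - {"xyz":[0,0.2,0],"twist":0,"claw":4}

```text
t: 22.45
position: [0.4465, 0.3132, 0.0161]
tool_rot: [-1.294, 1.067, -1.067]
force: [-0.5, -0.2, -3.6]
grip_width: 0.592
```

Emit:
arm_command:
  moves:
    - {"xyz":[0,0.1,0],"twist":0,"claw":4}
    - {"xyz":[0,0.1,0],"twist":0,"claw":4}

```text
t: 22.62
position: [0.4466, 0.3133, 0.016]
tool_rot: [-1.294, 1.066, -1.067]
force: [-1.4, -1.2, 3.8]
grip_width: 0.594
```

Emit:
arm_command:
  moves:
    - {"xyz":[0,0.1,0],"twist":0,"claw":4}
    - {"xyz":[0,0.1,0],"twist":0,"claw":4}

```text
t: 22.78
position: [0.4466, 0.3133, 0.016]
tool_rot: [-1.294, 1.066, -1.067]
force: [-4.3, -3.0, 11.5]
grip_width: 0.594
```

The adapter is down (11 N contact). Release and rise.

Emit:
arm_command:
  moves:
    - {"xyz":[0,-0.2,0],"twist":0,"claw":5.4}
    - {"xyz":[0,-0.2,0],"twist":0,"claw":6}
    - {"xyz":[0,-0.2,0],"twist":0,"claw":6.8}
    - {"xyz":[0,-0.2,0],"twist":0,"claw":6.8}

```text
t: 23.12
position: [0.4468, 0.3134, 0.0162]
tool_rot: [-1.294, 1.066, -1.067]
force: [-0.4, -0.0, -1.2]
grip_width: 0.796
```

Emit:
arm_command:
  moves:
    - {"xyz":[0,-1,0],"twist":0,"claw":6.8}
    - {"xyz":[0,-4,0],"twist":0,"claw":6.8}
    - {"xyz":[0,-8,0],"twist":0,"claw":6.8}
    - {"xyz":[0,-12,0],"twist":0,"claw":6}
    - {"xyz":[0,-14,0],"twist":0,"claw":6}

```text
t: 23.53
position: [0.4484, 0.3145, 0.1617]
tool_rot: [-1.286, 1.063, -1.067]
force: [0.2, 0.8, 0.6]
grip_width: 0.7
```

```bash
python3 - <<'E'
from h import *
read_camera("top");C=cam("top")
for n,z in dict(wedge_mid=.058,cover_front=.0725,adapter_mid=.02).items():
  for r in pinpoint("top",n)[:3]: print(n,np.round(r["at"],1),round(r["confidence"],2),at_z(C,r["at"],z).round(4))
for r in regions_of("top","wedge_mid")[:1]: print(rect(r["pixels"],C,.075))
for r in regions_of("top","cover")[:1]: print(rect(r["pixels"],C,.0725))
for r in regions_of("top","adapter_mid")[:3]: print(rect(r["pixels"],C,.037))
plan(.55,.001,.16,90)
E
```

```text
wedge_mid [307.7 211.5] 0.76 [0.5852 0.0006 0.058 ]
cover_front [304.5 211.7] 0.75 [0.5827 0.0073 0.0725]
adapter_mid [216.5 163. ] 0.95 [0.7064 0.2024 0.02  ]
adapter_mid [475.9 353. ] 0.9 [ 0.2719 -0.3542  0.02  ]
adapter_mid [168.2 280.9] 0.56 [0.4457 0.3113 0.02  ]
[554.9   1.6  53.4  27.5  -1.4]
[683.3  -6.5 221.  203.1  88.3]
[ 275.  -352.3  125.2   55.2   64.8]
[448.7 301.9 102.8  53.3 -80.3]
[704.2 197.5 119.2  56.6 -31.5]
t 23.88 pos [0.4457 0.3126 0.1546] jaw 11.0 f [-0.8  0.8 -0.2] calls 3
   [10.86, -0.17, 1.43] twist -0.46
   [10.37, -0.15, -3.53] twist -0.46
   [7.73, -0.14, -7.77] twist -0.46
```

Emit:
arm_command:
  moves:
    - {"xyz":[2,0,0.2],"twist":-0.09,"claw":6}
    - {"xyz":[4.3,0,0.5],"twist":-0.18,"claw":6}
    - {"xyz":[6.6,0,0.9],"twist":-0.27,"claw":6}
    - {"xyz":[8.8,0,1.2],"twist":-0.36,"claw":6}
    - {"xyz":[10.9,0,1.4],"twist":-0.45,"claw":6}

```text
t: 24.3
position: [0.4808, 0.2076, 0.1547]
tool_rot: [-1.45, 0.723, -0.72]
force: [0.8, -0.6, 0.6]
grip_width: 0.701
```

Emit:
arm_command:
  moves:
    - {"xyz":[2,0,-0.7],"twist":-0.09,"claw":6}
    - {"xyz":[4.1,0,-1.4],"twist":-0.18,"claw":6}
    - {"xyz":[6.2,0,-2.1],"twist":-0.27,"claw":6}
    - {"xyz":[8.3,0,-2.8],"twist":-0.36,"claw":6}
    - {"xyz":[10.4,0,-3.5],"twist":-0.45,"claw":6}

```text
t: 24.72
position: [0.5148, 0.1035, 0.1547]
tool_rot: [-1.54, 0.374, -0.37]
force: [0.3, -0.1, 0.1]
grip_width: 0.701
```

Emit:
arm_command:
  moves:
    - {"xyz":[1.6,0,-1.6],"twist":-0.1,"claw":6}
    - {"xyz":[3.6,0,-3.6],"twist":-0.21,"claw":6}
    - {"xyz":[5.6,0,-5.6],"twist":-0.32,"claw":6}
    - {"xyz":[7.2,0,-7.2],"twist":-0.43,"claw":6}
    - {"xyz":[7.7,0,-7.8],"twist":-0.452,"claw":6}

```text
t: 25.13
position: [0.548, -0.0028, 0.1546]
tool_rot: [-1.572, 0.022, -0.018]
force: [0.0, -0.2, -1.0]
grip_width: 0.703
```

Emit:
arm_command:
  moves:
    - {"xyz":[0,0,0],"twist":0,"claw":6}
    - {"xyz":[0,0,0],"twist":0,"claw":6}

```text
t: 25.3
position: [0.5471, -0.0001, 0.1549]
tool_rot: [-1.57, 0.025, -0.02]
force: [0.0, -0.2, -1.0]
grip_width: 0.703
```

```bash
python3 - <<'E'
from h import *
C=cam("wrist");a=read_camera("wrist");cv2.imwrite("pics/w11.png",a)
for n,z in dict(wedge_mid=.058,cover_front=.0725).items():
  for r in pinpoint("wrist",n)[:2]: print(n,np.round(r["at"],1),round(r["confidence"],2),at_z(C,r["at"],z).round(4))
for r in regions_of("wrist","wedge_mid")[:1]: print(rect(r["pixels"],C,.075))
plan(.55,.0015,.057,88.5);print(state()["joints"])
E
```

```text
wedge_mid [331.5 288.6] 0.65 [5.85e-01 2.00e-04 5.80e-02]
cover_front [322.2 295.6] 0.69 [ 0.5838 -0.0067  0.0725]
[ 5.529e+02  2.000e+00  5.790e+01  2.950e+01 -5.000e-01]
t 25.5 pos [0.5474 0.0009 0.156 ] jaw 88.5 f [ 0.5 -1.1  0.3] calls 1
   [0.26, 9.9, 0.06] twist 0.0
[-1.94298608e-02  3.36380783e-01  1.74180875e+00  1.55607064e-04
  1.06420808e+00 -1.56428566e+00]
```

View pics/w11.png

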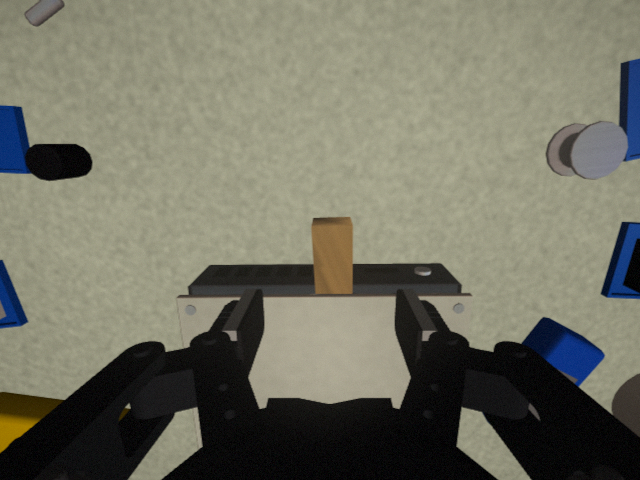

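The wedge is between the open fingers: its thick end is at (332,220), it enters under the cover at row 293, and it is centred. Descend and grip.

Emit:
arm_command:
  moves:
    - {"xyz":[0.2,2,0.1],"twist":0,"claw":6}
    - {"xyz":[0.2,5,0.1],"twist":0,"claw":6}
    - {"xyz":[0.2,8,0.1],"twist":0,"claw":6}
    - {"xyz":[0.2,9.4,0.1],"twist":0,"claw":6}
    - {"xyz":[0.2,9.8,0.1],"twist":0,"claw":6}
  squeeze: 90

```text
t: 25.92
position: [0.5476, 0.0018, 0.0555]
tool_rot: [-1.571, 0.025, -0.016]
force: [-1.3, -1.0, 0.0]
grip_width: 0.703
```

Emit:
arm_command:
  moves:
    - {"xyz":[0,0,0],"twist":0,"claw":6}
    - {"xyz":[0,0,0],"twist":0,"claw":5}
    - {"xyz":[0,0,0],"twist":0,"claw":4}
    - {"xyz":[0,0,0],"twist":0,"claw":3.2}
    - {"xyz":[0,0,0],"twist":0,"claw":2.4}

```text
t: 26.33
position: [0.5505, 0.0014, 0.0596]
tool_rot: [-1.57, 0.019, -0.023]
force: [-1.8, 0.8, 7.4]
grip_width: 0.304
```

Emit:
arm_command:
  moves:
    - {"xyz":[0,0,0],"twist":0,"claw":2}
    - {"xyz":[0,0,0],"twist":0,"claw":2}
    - {"xyz":[0,0,0],"twist":0,"claw":2}
    - {"xyz":[0,0,0],"twist":0,"claw":2}

```text
t: 26.67
position: [0.5505, 0.0013, 0.0597]
tool_rot: [-1.57, 0.019, -0.023]
force: [-1.5, 1.6, 5.4]
grip_width: 0.302
```

```bash
python3 - <<'E'
from h import *
print(state()["wrist_torque"]);plan(.47,.0035,.0575,88.5)
E
```

```text
[0.33137098 0.04323681 0.11401165]
t 26.67 pos [0.5505 0.0013 0.0597] jaw 88.5 f [-1.5  1.6  5.4] calls 1
   [-8.06, 0.2, 0.0] twist -0.001
```

Emit:
arm_command:
  moves:
    - {"xyz":[-0.4,0,0],"twist":0,"claw":2}
    - {"xyz":[-0.9,0,0],"twist":0,"claw":2}
    - {"xyz":[-1.5,0,0],"twist":0,"claw":2}
    - {"xyz":[-2.1,0,0],"twist":0,"claw":2}
    - {"xyz":[-2.7,0,0],"twist":0,"claw":2}

```text
t: 27.08
position: [0.5256, 0.0014, 0.0594]
tool_rot: [-1.571, 0.015, -0.027]
force: [5.7, -0.9, 0.2]
grip_width: 0.303
```

```bash
python3 - <<'E'
from h import *
C=cam("wrist");read_camera("wrist")
for r in regions_of("wrist","wedge_mid")[:1]: print(rect(r["pixels"],C,.075))
print(state()["wrist_torque"],state()["grip_width"]);plan(.47,.0035,.0595,88.5)
E
```

```text
[533.2   0.6  74.2  28.8  -0.9]
[-7.43905712e-02 -5.98127511e-01 -1.84896542e-04] 0.2982732121649787
t 27.18 pos [0.524  0.0014 0.0592] jaw 88.5 f [2.3 0.3 2.1] calls 1
   [-5.41, -0.05, 0.06] twist -0.001
```

The wedge is following. Keep pulling.

Emit:
arm_command:
  moves:
    - {"xyz":[-0.6,0,0],"twist":0,"claw":2}
    - {"xyz":[-1.2,0,0],"twist":0,"claw":2}
    - {"xyz":[-1.8,0,0],"twist":0,"claw":2}
    - {"xyz":[-2.4,0,0],"twist":0,"claw":2}
    - {"xyz":[-3,0,0],"twist":0,"claw":2}

```text
t: 27.6
position: [0.4947, 0.0023, 0.0589]
tool_rot: [-1.571, 0.018, -0.025]
force: [1.3, 0.6, 0.1]
grip_width: 0.302
```

Emit:
arm_command:
  moves:
    - {"xyz":[-0.6,0,0],"twist":0,"claw":2}
    - {"xyz":[-1.2,0,0],"twist":0,"claw":2}
    - {"xyz":[-1.8,0,0],"twist":0,"claw":2}
    - {"xyz":[-2.6,0,0],"twist":0,"claw":2}
    - {"xyz":[-3.5,0,0],"twist":0,"claw":2}

```text
t: 28.02
position: [0.4568, 0.0034, 0.0581]
tool_rot: [-1.571, 0.022, -0.02]
force: [0.3, -0.7, -0.6]
grip_width: 0.307
```

```bash
python3 - <<'E'
from h import *
C=cam("wrist");a=read_camera("wrist")
for r in regions_of("wrist","wedge_mid")[:1]: print(rect(r["pixels"],C,.065))
b=read_camera("scene");cv2.imwrite("pics/w12.png",np.hstack([cv2.resize(a,(400,300)),cv2.resize(b[180:400,240:500],None,fx=1.5,fy=1.5)[:300]]))
print(state()["grip_width"]);plan(.463,-.3225,.12,-4)
E
```

```text
[469.6   2.7  79.2  30.4  -0.9]
0.30222143831705117
t 28.17 pos [0.4568 0.0034 0.0583] jaw 88.5 f [-0.8 -0.4 -0.8] calls 3
   [0.49, -2.06, -10.86] twist -0.509
   [-4.86, -2.05, -9.72] twist -0.509
   [-8.98, -2.05, -6.12] twist -0.509
```

View pics/w12.png

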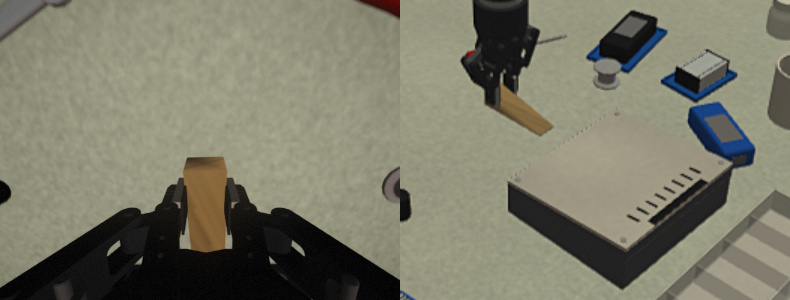

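The wedge is out and held, the cover lies shut on the chassis, and the adapter and box sit in their trays. The planner's twist would pass the wrist's range, so I'll turn the other way (jaw to -4°).

```bash
python3 - <<'E'
from h import *
p,A=axes();n=3;v=(np.array([.4638,-.2886,.125])-p)
c=np.degrees(np.arctan2(A[1,2],A[0,2]));d=-4-c
for i in range(n):
    print((A.T@v/n*100).round(2),round(-np.radians(d/n),3));A=R.from_euler('z',d/n,degrees=True).as_matrix()@A
E
```

```text
[ 0.49 -2.22 -9.73] 0.538
[ 5.4  -2.23 -8.1 ] 0.538
[ 8.79 -2.23 -4.19] 0.538
```

Emit:
arm_command:
  moves:
    - {"xyz":[0.1,-2,-1.5],"twist":0.1,"claw":2}
    - {"xyz":[0.2,-4.5,-3.7],"twist":0.21,"claw":2}
    - {"xyz":[0.3,-6,-5.8],"twist":0.32,"claw":2}
    - {"xyz":[0.4,-6.7,-7.8],"twist":0.43,"claw":2}
    - {"xyz":[0.5,-6.7,-9.7],"twist":0.54,"claw":2}

```text
t: 28.58
position: [0.462, -0.0951, 0.1275]
tool_rot: [-1.524, 0.444, -0.453]
force: [1.2, -0.6, -1.2]
grip_width: 0.302
```

Emit:
arm_command:
  moves:
    - {"xyz":[1.1,0,-1.6],"twist":0.11,"claw":2}
    - {"xyz":[2.2,0,-3.2],"twist":0.22,"claw":2}
    - {"xyz":[3.3,0,-4.8],"twist":0.33,"claw":2}
    - {"xyz":[4.4,0,-6.5],"twist":0.44,"claw":2}
    - {"xyz":[5.4,0,-8.1],"twist":0.54,"claw":2}

```text
t: 29.0
position: [0.4627, -0.1923, 0.1254]
tool_rot: [-1.392, 0.864, -0.866]
force: [0.9, 0.6, -1.1]
grip_width: 0.301
```

Emit:
arm_command:
  moves:
    - {"xyz":[2,0,-0.9],"twist":0.12,"claw":2}
    - {"xyz":[4.2,0,-2],"twist":0.24,"claw":2}
    - {"xyz":[6.4,0,-3],"twist":0.36,"claw":2}
    - {"xyz":[8.2,0,-3.9],"twist":0.47,"claw":2}
    - {"xyz":[8.8,0,-4.2],"twist":0.534,"claw":2}

```text
t: 29.42
position: [0.4648, -0.2916, 0.1254]
tool_rot: [-1.172, 1.263, -1.267]
force: [0.2, 0.0, -1.1]
grip_width: 0.299
```

Emit:
arm_command:
  moves:
    - {"xyz":[0,0,0],"twist":0,"claw":2}
    - {"xyz":[0,0,0],"twist":0,"claw":2}
    - {"xyz":[0,0,0],"twist":0,"claw":2}

```text
t: 29.67
position: [0.4641, -0.2879, 0.1252]
tool_rot: [-1.176, 1.26, -1.259]
force: [-0.2, 0.5, -0.9]
grip_width: 0.3
```

```bash
python3 - <<'E'
from h import *
C=cam("wrist");a=read_camera("wrist")
for r in pinpoint("wrist","tray_narrow")[:2]: print(np.round(r["at"],1),round(r["confidence"],2),at_z(C,r["at"],0).round(4))
for r in regions_of("wrist","tray_narrow")[:1]: print(rect(r["pixels"],C,.008))
for r in regions_of("wrist","wedge_mid")[:1]: print(rect(r["pixels"],C,.13))
b=read_camera("scene");cv2.imwrite("pics/w13.png",np.hstack([a[:,120:520],cv2.resize(b[250:410,100:300],None,fx=2,fy=3)]))
plan(.4638,-.2886,.0127,-4)
E
```

```text
[ 464.6 -279.6   54.9   51.6   -4.4]
[ 464.7 -301.7   80.1   31.1   87.9]
t 29.92 pos [ 0.4643 -0.2879  0.1254] jaw -3.9 f [ 0.8  0.2 -0.9] calls 1
   [0.07, 11.27, -0.04] twist 0.001
```

View pics/w13.png

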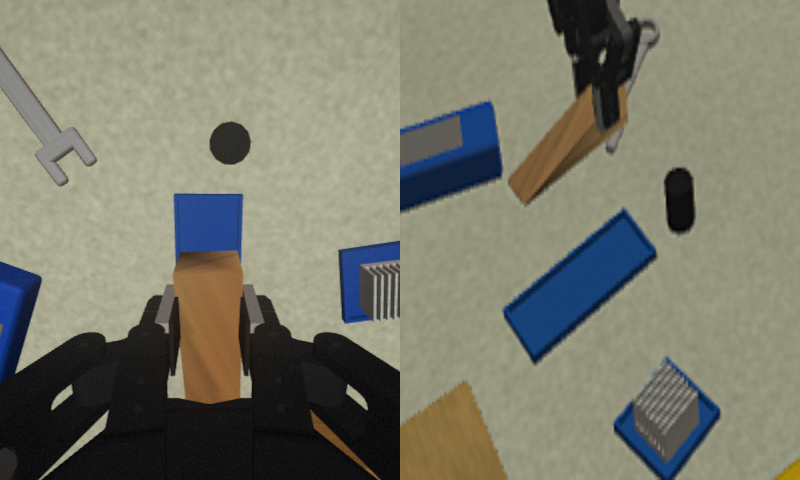

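The wedge is held above and parallel to the narrow tray: tray far rim at (208,194) and thick end at (208,253) in the left half. I'll check its offset and pitch in the grip from the two views.

```bash
python3 - <<'E'
from h import *
p,A=axes();C=cam("wrist");X=at_z(C,(328,253),.1455);print("thick edge tool",(A.T@(X-p)*100).round(2))
S=cam("scene")
def W(x,y,z): return p+A@np.array([x,y,z])
for n,v in dict(tip_bot_right=(.0885,.0097,.014),tip_bot_left=(.0885,.0097,-.014),tip_top=(.0885,.0067,.014),thick_top_r=(-.0215,-.0203,.014),thick_bot_r=(-.0215,.0097,.014)).items():
    q=proj(S,W(*v));print(n,q.round(1),"panel",((q-[100,250])*[2,3]).round(0)+[400,0])
E
python3 - <<'E'
import cv2
E
```

```text
thick edge tool [-3.07 -2.01  0.08]
tip_bot_right [160.3 317.6] panel [521. 203.]
tip_bot_left [152.  309.7] panel [504. 179.]
tip_top [160.  316.4] panel [520. 199.]
thick_top_r [211.2 277.3] panel [622.  82.]
thick_bot_r [212.9 289.9] panel [626. 120.]
```

Pitch agrees with level. The wedge sits about 7 mm further back in the grip than assumed, so I shift +0.7 cm along the tool's x and lower.

Emit:
arm_command:
  moves:
    - {"xyz":[0.4,3,0],"twist":0,"claw":2}
    - {"xyz":[0.7,6.5,0],"twist":0,"claw":2}
    - {"xyz":[0.7,9.4,0],"twist":0,"claw":2}
    - {"xyz":[0.7,10.4,0],"twist":0,"claw":2}
    - {"xyz":[0.7,10.6,0],"twist":0,"claw":2}

```text
t: 30.33
position: [0.4623, -0.2943, 0.0173]
tool_rot: [-1.177, 1.265, -1.256]
force: [0.6, 0.5, -0.7]
grip_width: 0.303
```

Emit:
arm_command:
  moves:
    - {"xyz":[0,0,0],"twist":0,"claw":2}
    - {"xyz":[0,0.1,0],"twist":0,"claw":2}
    - {"xyz":[0,0.2,0],"twist":0,"claw":2}
    - {"xyz":[0,0.2,0],"twist":0,"claw":2}

```text
t: 30.67
position: [0.4645, -0.296, 0.0187]
tool_rot: [-1.175, 1.258, -1.263]
force: [-0.5, 0.5, -0.3]
grip_width: 0.299
```

Emit:
arm_command:
  moves:
    - {"xyz":[0,0.1,0],"twist":0,"claw":2}
    - {"xyz":[0,0.1,0],"twist":0,"claw":2}
    - {"xyz":[0,0.1,0],"twist":0,"claw":2}

```text
t: 30.92
position: [0.4638, -0.2956, 0.0167]
tool_rot: [-1.175, 1.26, -1.261]
force: [0.5, -0.2, 0.1]
grip_width: 0.304
```

Emit:
arm_command:
  moves:
    - {"xyz":[0,0.1,0],"twist":0,"claw":2}
    - {"xyz":[0,0.2,0],"twist":0,"claw":2}
    - {"xyz":[0,0.2,0],"twist":0,"claw":2}

```text
t: 31.17
position: [0.4635, -0.2954, 0.0141]
tool_rot: [-1.175, 1.261, -1.26]
force: [-0.1, -0.3, -0.9]
grip_width: 0.302
```

Emit:
arm_command:
  moves:
    - {"xyz":[0,0.1,0],"twist":0,"claw":2}
    - {"xyz":[0,0.1,0],"twist":0,"claw":2}

```text
t: 31.33
position: [0.4636, -0.2955, 0.0137]
tool_rot: [-1.175, 1.261, -1.261]
force: [-0.6, -0.3, 3.7]
grip_width: 0.303
```

Emit:
arm_command:
  moves:
    - {"xyz":[0,0.1,0],"twist":0,"claw":2}
    - {"xyz":[0,0.1,0],"twist":0,"claw":2}

```text
t: 31.5
position: [0.4637, -0.2956, 0.0136]
tool_rot: [-1.175, 1.26, -1.261]
force: [-2.8, 1.1, 11.0]
grip_width: 0.303
```

Emit:
arm_command:
  moves:
    - {"xyz":[0,0,0],"twist":0,"claw":2.9}
    - {"xyz":[0,0,0],"twist":0,"claw":3.3}
    - {"xyz":[0,0,0],"twist":0,"claw":4}
    - {"xyz":[0,-0.1,0],"twist":0,"claw":4.5}
    - {"xyz":[0,-0.1,0],"twist":0,"claw":4.5}

```text
t: 31.92
position: [0.4637, -0.2955, 0.0132]
tool_rot: [-1.175, 1.261, -1.261]
force: [0.5, 0.5, 0.2]
grip_width: 0.528
```

Emit:
arm_command:
  moves:
    - {"xyz":[0,-1,0],"twist":0,"claw":4.5}
    - {"xyz":[0,-4,0],"twist":0,"claw":4.5}
    - {"xyz":[0,-8,0],"twist":0,"claw":4.5}
    - {"xyz":[0,-12,0],"twist":0,"claw":4.5}
    - {"xyz":[0,-16,0],"twist":0,"claw":4.5}

```text
t: 32.33
position: [0.4633, -0.2952, 0.1757]
tool_rot: [-1.175, 1.261, -1.261]
force: [1.0, -0.8, 0.2]
grip_width: 0.524
```

Emit:
arm_command:
  moves:
    - {"xyz":[-2,-1,-3],"twist":0,"claw":4.5}
    - {"xyz":[-4,-2,-6],"twist":0,"claw":4.5}
    - {"xyz":[-5,-2,-9],"twist":0,"claw":4.5}
    - {"xyz":[-5,-2,-9],"twist":0,"claw":4.5}
    - {"xyz":[-5,-2,-9],"twist":0,"claw":4.5}

```text
t: 32.75
position: [0.3764, -0.2387, 0.1944]
tool_rot: [-1.175, 1.259, -1.262]
force: [-0.0, 0.4, -0.0]
grip_width: 0.529
```

```bash
python3 - <<'E'
from h import *
b=read_camera("scene");C=cam("scene")
for n,z in dict(wedge_mid=.011,heatsink_mid=.016,enclosure_mid=.017,adapter_mid=.02,cover_front=.056).items():
  for r in pinpoint("scene",n)[:3]: print("scene",n,np.round(r["at"],1),round(r["confidence"],2),at_z(C,r["at"],z).round(4))
t=read_camera("top");C=cam("top")
for n,z in dict(wedge_mid=.011,heatsink_mid=.016,enclosure_mid=.017,adapter_mid=.02,cover_front=.056).items():
  for r in pinpoint("top",n)[:3]: print("top",n,np.round(r["at"],1),round(r["confidence"],2),at_z(C,r["at"],z).round(4))
z=lambda im,x,y,w,h:cv2.resize(im[y:y+h,x:x+w],(400,300),interpolation=cv2.INTER_CUBIC)
cv2.imwrite("pics/w14.png",np.vstack([np.hstack([z(b,140,280,200,150),z(b,300,180,200,150)]),np.hstack([z(t,400,170,120,90),z(t,120,180,160,120)])]))
print(state()["t"],state()["force"])
E
```

```text
scene wedge_mid [187.9 347.1] 0.65 [ 0.4718 -0.3338  0.011 ]
scene wedge_mid [186.3 343.2] 0.62 [ 0.4613 -0.3296  0.011 ]
scene enclosure_mid [443.  223.9] 0.95 [0.589  0.3342 0.017 ]
scene adapter_mid [118.3 304.9] 0.97 [ 0.2829 -0.3631  0.02  ]
scene adapter_mid [455.4 270.4] 0.88 [0.7136 0.1996 0.02  ]
scene adapter_mid [393.1 204. ] 0.56 [0.4491 0.3173 0.02  ]
scene cover_front [352.4 273.8] 0.97 [0.5876 0.0021 0.056 ]
top wedge_mid [457.4 261.1] 0.9 [ 0.4722 -0.3269  0.011 ]
top heatsink_mid [460.6 197.5] 0.91 [ 0.6134 -0.3402  0.016 ]
top adapter_mid [217.9 164.7] 0.86 [0.7024 0.1993 0.02  ]
top adapter_mid [476.2 352.1] 0.77 [ 0.2738 -0.355   0.02  ]
top adapter_mid [458.6 199.9] 0.61 [ 0.6075 -0.3345  0.02  ]
top cover_front [308.6 210.9] 0.64 [ 0.5867 -0.0013  0.056 ]
top cover_front [169.6 216.6] 0.34 [0.5827 0.2988 0.056 ]
33.35 [-0.26280503 -0.08786189 -0.89379666]
```

View pics/w14.png

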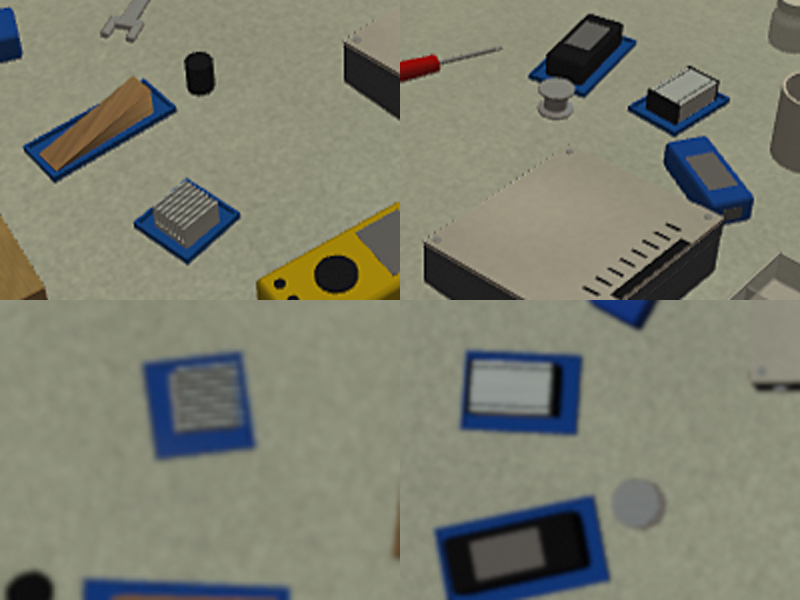

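The last picture shows all four parts flat inside their trays: wedge at (98,125), heat sink at (187,215), adapter at (585,47) and box at (683,95). The cover is shut and the arm is clear.

```bash
python3 -c "
from rig import *
print(finish_job())"
```

```text
the job is handed in; nothing more can be done
None
```

The job is done and handed in at about 33 s of the 112 s allowed. Heat sink, aluminium box and adapter went into their trays in that order. I then drew the wedge straight back with the tool kept level, the cover came down shut, and the wedge went into the narrow tray on its flat side. Each part was lowered until it touched at 7–12 N and only then let go, and the blue look-alikes were not touched.

**Last checks:** the final scene and top pictures show all four parts inside their tray rims, the cover lying shut on the chassis, and the arm clear.

**What disagreed or stayed unmeasured:**
- **Cover angle:** I judged it shut from the pictures; I did not measure the hinge.
- **Wedge in the grip:** it sat about 7 mm further back than I had assumed, so I corrected for that before lowering it.
- **Wedge contact height:** it touched the tray about 1 mm higher than calculated.
- **Wedge final position:** the networks' readings scatter by about 1 cm around the tray centre, but in the picture it lies inside the rim.
- **Missed detections:** in the final pictures the networks missed the heat sink in the scene view, and the box and adapter in the top view. Each still showed in both pictures.

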